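# Knock wax cakes out of a tip-over mould and stack them under a cover

## Robot

A 7-joint arm with a two-finger parallel gripper is mounted at the origin on the work surface. World frame = base frame: x ahead of the robot, y to its left, z up, the work surface at z = 0. Lengths are in m, angles in degrees, forces in N, time in s.
With the tool pointing down it reaches from about 0.4 to 0.85 m from the base axis. Payload 10.4 kg.
Tool frame: the origin (TCP) lies midway between the tips of the shut fingers; the grasp point (between the pads) lies 19 mm behind it; z points along the fingers, y is the line along which they close (so a half turn about z gives the same grasp; the last joint's range is limited). The gripper opens to 87 mm and grips with 3 to 60 N. Pads are 19 mm wide; open, the fingers measure 117 mm over their backs; the gripper's body (75 mm by 190 mm) begins 51 mm behind the grasp point.
Start: joints at [-74.404, 19.034, -3.707, 83.658, 1.238, 77.344, -5.071], TCP at [0.182, 0.598, 0.223] pointing down, gripper open.
Joint ranges: [-148.97, 148.97], [-28.65, 121.19], [-84.17, 76.75], [9.2, 138.47], [-72.65, 252.65], [3.7, 117.97], [-149.18, 149.18]. Speed limits (degrees/s): [127.2, 127.2, 159.86, 159.86, 180, 180, 180].

## Interface

Orientations are given as [roll, pitch, yaw] about the fixed x, y, z axes, in that order (R = Rz(yaw) Ry(pitch) Rx(roll)).
In Python, from workcell import robot gives the robot as it stands.
- The arm moves only by the shell command python3 steer.py 'ROWS' [FORCE]. ROWS is rows parted by semicolons, their numbers by spaces, 1 to 8 of them, each of 7 numbers: the opening from 0.0 (shut) to 1.0 (fully open), then dx, dy, dz in m, then a rotation vector rx, ry, rz in degrees; each row is the pose to reach, as a shift and turn from the pose commanded when the command began, along the tool's axes at that moment; what a row does not reach only later rows make up. A row lasts 1/10 s, in which the tool goes at most 0.05 m and 8.59 degrees, less where a joint would pass 70% of its speed; a pose out of reach is approached as far as the arm can. The fingers move at their own pace and stop on an object; FORCE is the grip in N (left out, the last holds). Time passes only in rows, so rows that do not move let the fingers close. It prints the time, the measured TCP pose, the force, the opening and the grip force at its end.
- robot.get_obs(): the state, without advancing time (a new reading comes with each control period).
- robot.get_image(name): name is "scene" or "top" or "wrist"; returns the picture (400x640x3 uint8, red, green, blue); there is no depth.
- robot.get_calibration(name): a dict with "vfov" (degrees; the focal length in pixels is half the picture's height over the tangent of half this angle, whatever the lens; pixels are square), "cx", "cy" (the principal point, pixels), "k1" (the pictures are not rectified: a ray, as slopes to the right and down, at radius r is drawn at 1 + k1 r^2 times it, then the intrinsics apply), "xyz" and "attitude" of the camera in the world; the wrist camera has in their place "mount" (4x4, takes a point from camera to tool coordinates, whose origin is the TCP and whose axes are the flange's). Camera axes: x right, y down, z forward; pixel columns grow to the right and rows downward; lengths in m; the calibration is good to about 2 mm. A picture is of the moment at which its call begins: read the wrist's pose just before it. get_calibration takes no time and is no camera call.
- robot.close_job(): hands the job in; it is judged then, once.
The state is a dict: "t": time; "q": joint angles; "joint_velocities": joint speeds; "tau": joint torques, N m; "tool_pos": TCP position; "eef_rot": TCP orientation; "wrist_force": force on the tool from outside, world axes, zero at the start; "ft_torque": the same for the moment, N m; "opening": opening from 0.0 (shut) to 1.0 (fully open); "gripper_force": force on a finger pad.
Only numpy, scipy, OpenCV 4.12 (cv2) and the standard library are available. Lean on these libraries where they do the work, as an engineer would, in place of code of your own. Each camera call takes 0.05 s, during which the arm holds its last target. There are 200 camera calls.

## Task

Turn the hinged wax mould right over by its wooden bar and let it rap down on the counter, again if need be, until every cake of sealing wax has dropped out of its pocket; then swing the empty mould back so that it lies face up again for the next pour. Stack all the cakes flat in one square pile on the dark rectangle of the packing board, in line with it, lay the wooden cover squarely on top of the pile, and leave the other things on the bench undisturbed.

Things in the scene. Friction and masses are not known exactly. Their poses are not given: they have to be found in the camera images.
- mould (a joint): angle of the hinged aluminium mould tray, 370 x 64 x 38 mm deep, 0.45 kg, five pockets in a row, wooden bar along its free edge. 0: lying face up on the robot's side of the hinge; 1.57: on edge; 3.14: turned right over, rim on the counter, on the far side. The hinge is almost free: let go in between, the mould falls to the nearer side and stops hard on the counter
- mould_pockets (a point): middle of the pocket row on the mould, 63 mm from the hinge. Two sprung brass nubs hold each cake in its pocket with about 2.5 times its weight: turned over slowly, cakes stay stuck; a sharp stop (such as letting the mould fall its last 20 to 50 degrees) snaps them out. They drop 14.5 mm on to the counter inside the rim and stay there as the mould is lifted off
- mould_bar (a point): middle of the mould's round wooden bar, 12 mm diameter, 112 mm free length between its two arms, parallel to the hinge and 135 mm from it, 40 mm from bar centre to the tray's wall, 19 mm above the counter when the mould lies on either side. Pinched from above, it turns between the finger pads as the mould is swung over
- hinge_mid (a point): middle of the hinge line, fixed, 19 mm above the counter; x axis level, from the hinge to the far side (where the turned mould lands), y along the hinge, z up. In this frame the bar is at x = -0.135 cos(angle), z = 0.135 sin(angle); pockets 1 to 5 are at y = -144, -72, 0, 72, 144 mm; cakes land near x = 63 mm
- cake1: dark red wax cake 1, starts stuck in pocket 1, may be absent. Stepped rigid tablet, 46 (its x) x 60 (y) x 20 mm, 52 g: base 46 x 60 x 5 mm, upper part 46 x 50 x 15 mm; grip it across x, on its two flat 20 mm high faces. Origin at the centre of the small face, z towards the big face: up in the face-up mould; once knocked out it lies big face down, z down, origin 20 mm above the counter
- cake2: dark red wax cake 2, starts stuck in pocket 2, may be absent. Stepped rigid tablet, 46 (its x) x 60 (y) x 20 mm, 52 g: base 46 x 60 x 5 mm, upper part 46 x 50 x 15 mm; grip it across x, on its two flat 20 mm high faces. Origin at the centre of the small face, z towards the big face: up in the face-up mould; once knocked out it lies big face down, z down, origin 20 mm above the counter
- cake3: dark red wax cake 3, starts stuck in pocket 3, may be absent. Stepped rigid tablet, 46 (its x) x 60 (y) x 20 mm, 52 g: base 46 x 60 x 5 mm, upper part 46 x 50 x 15 mm; grip it across x, on its two flat 20 mm high faces. Origin at the centre of the small face, z towards the big face: up in the face-up mould; once knocked out it lies big face down, z down, origin 20 mm above the counter
- cake4: dark red wax cake 4, starts stuck in pocket 4, may be absent. Stepped rigid tablet, 46 (its x) x 60 (y) x 20 mm, 52 g: base 46 x 60 x 5 mm, upper part 46 x 50 x 15 mm; grip it across x, on its two flat 20 mm high faces. Origin at the centre of the small face, z towards the big face: up in the face-up mould; once knocked out it lies big face down, z down, origin 20 mm above the counter
- cake5: dark red wax cake 5, starts stuck in pocket 5, may be absent. Stepped rigid tablet, 46 (its x) x 60 (y) x 20 mm, 52 g: base 46 x 60 x 5 mm, upper part 46 x 50 x 15 mm; grip it across x, on its two flat 20 mm high faces. Origin at the centre of the small face, z towards the big face: up in the face-up mould; once knocked out it lies big face down, z down, origin 20 mm above the counter
- board: pale wooden packing board fixed to the counter, 130 mm (its x) by 150 mm (its y), 15 mm thick; origin at the centre of its underside, z up; its place and turn vary
- board_mark (a point): centre of the dark rectangle, 50 mm (along the board's x) by 64 mm (along its y), flat in the top of the board, 15 mm above the counter: the cakes' 46 mm side goes along the board's x
- cover: small wooden cover plate, 56 mm (its x) by 70 mm (its y) by 10 mm, pale, 60 g, with a dark rib on top to hold it by: 16 mm wide along x, 44 mm along y, 18 mm high, so 28 mm tall in all; origin at the centre of its underside, z up; its y goes along the board's y
- bottle1: bystander: full dark wine bottle, 74 mm diameter, 295 mm tall, standing; origin at the centre of its foot
- bottle2: bystander: another full wine bottle of the same size, standing; origin at the centre of its foot
- bung: bystander: pale rubber barrel bung, 56 mm diameter, 40 mm tall; origin at the centre of its foot
- cup: bystander: shallow steel tasting cup, 84 mm diameter, 30 mm tall; origin at the centre of its foot
- corkjar: bystander: amber glass jar with wooden lid, 80 mm diameter, 100 mm tall; origin at the centre of its foot
- brush: bystander: brush 190 mm long lying on the counter; origin about its middle
- spoon: bystander: spoon 160 mm long lying on the counter; origin about its middle

How it is judged (in metres and radians):
On the way, in this order (a step that is already met when the one before it is completed fails the run):
1. the mould is turned right over and rapped until every cake has dropped out of its pocket on to the counter (or has already been put on the board) (value of joint mould above 2.95 rad and (height (world z) of cake1 below 0.027 m or horizontal distance between cake1 and board_mark below 0.1 m) and (height (world z) of cake2 below 0.027 m or horizontal distance between cake2 and board_mark below 0.1 m) and (height (world z) of cake3 below 0.027 m or horizontal distance between cake3 and board_mark below 0.1 m) and (height (world z) of cake4 below 0.027 m or horizontal distance between cake4 and board_mark below 0.1 m) and (height (world z) of cake5 below 0.027 m or horizontal distance between cake5 and board_mark below 0.1 m)), for 0.2 s.
2. the empty mould is swung back and lies face up (value of joint mould below 0.08 rad), for 0.2 s.
At the end, for the whole second after the job is handed in: The mould lies face up (within 0.08 rad); every cake lies flat and at rest in one pile on the dark rectangle, within 12 mm of its centre seen from above and 8 degrees of square; the wooden cover lies flat at rest on top of them all, within 15 mm and 8 degrees likewise (value of joint mould below 0.08 rad and horizontal distance between each of cake1, cake2, cake3, cake4, cake5 and board_mark below 0.012 m and angle between the x axis of each of cake1, cake2, cake3, cake4, cake5, cover and the x axis of board, either way round below 0.14 rad and angle between the z axis of each of cake1, cake2, cake3, cake4, cake5 and the z axis of board, either way round below 0.08 rad and linear speed of each of cake1, cake2, cake3, cake4, cake5, cover below 0.02 m/s and horizontal distance between cover and board_mark below 0.015 m and angle between cover's own z axis and vertical below 0.08 rad and z of each of cake1, cake2, cake3, cake4, cake5 in the frame of cover below 0.005 m); the robot touches nothing.
It fails at once if a wine bottle is tipped over or shoved more than 40 mm (angle between any of bottle1, bottle2's own z axis and vertical above 0.4 rad or distance of any of bottle1, bottle2 from where it was at the start of the episode above 0.04 m).
It fails at once if another bystander (bung, cup, jar, brush, spoon) is shoved more than 40 mm (distance of any of bung, cup, corkjar, brush, spoon from where it was at the start of the episode above 0.04 m).
Of cake1, cake2, cake3, cake4, cake5 only 3 to 5 are there at a start; the rules pass over those that are not, and their reading is None.
At some moment in a run one of cake1, cake2, cake3, cake4, cake5 may be knocked a few centimetres aside while the robot is not near it.
Once in a run the grip may slacken for a moment while it holds something.
It also fails if it takes over 210 s, if anything falls off the work surface, if the arm or the gripper's body presses on something with over 40 N, if the wrist force passes 120 N, or if a joint passes its speed limit or range.

## Working session

There is one attempt and no reset: what is moved stays moved. The work goes in short steps, Python scripts to look and compute and a shell command to move; the robot and the scene stay as the last step left them, time stands still between calls to the robot, and variables do not carry over. Pictures are saved under pics/ and viewed, at most 14 in all, crops included, and the job is handed in when it is done.

```bash
ls; mkdir -p pics
cat > h.py <<'E'
import numpy as np, cv2
from scipy.spatial.transform import Rotation as R
from workcell import robot
def save(n,f):
    im=robot.get_image(n); cv2.imwrite('pics/'+f,im[:,:,::-1]); return im
E
python3 - <<'E'
from h import *
o=robot.get_obs(); print(o)
for n in ['scene','top','wrist']:
    print(n,robot.get_calibration(n)); save(n,n+'0.png')
E
```

```text
pics
steer.py
workcell.py
{'t': 0.0, 'q': array([-74.40414514,  19.0718177 ,  -3.70669505,  83.70739133,
         1.23929711,  77.34192008,  -5.07113393]), 'joint_velocities': array([ 0.01113611,  0.10695359, -0.01421662, -0.10595858,  0.03622297,
        0.03993206, -0.04369787]), 'tau': array([-1.56473183e-03, -6.23253322e+01,  2.36337713e-02, -3.89908469e+01,
       -6.14277623e-02,  3.95833421e-02,  1.34241718e-04]), 'tool_pos': array([0.18149779, 0.59765885, 0.22174409]), 'eef_rot': array([-1.79918958e+02,  5.55129053e-03,  1.63110096e+02]), 'wrist_force': array([ 0.30259151, -0.10898378, -1.16860242]), 'ft_torque': array([-0.00926136,  0.00176052, -0.00648293]), 'gripper_force': 0.0, 'opening': 1.0001027826543052}
scene {'vfov': 43.89042524923474, 'cx': 320.269970021475, 'cy': 197.0973647378031, 'k1': -0.005095655806533546, 'xyz': array([ 1.02090605, -0.53234726,  1.17015625]), 'attitude': array([-1.49464868e+02, -1.35812323e-01,  3.96989109e+01])}
top {'vfov': 57.066615102603556, 'cx': 323.84757419892446, 'cy': 197.37780126434524, 'k1': -0.042798872870540815, 'xyz': array([ 0.44950893, -0.01071643,  1.07562362]), 'attitude': array([-1.71722043e+02,  1.23940730e-01, -9.12834630e+01])}
wrist {'vfov': 69.75167427692048, 'cx': 327.4513158188272, 'cy': 200.93445456089444, 'k1': -0.03767245633395059, 'mount': array([[-1.51946721e-03, -9.69518063e-01, -2.45015137e-01,
         6.67145734e-02],
       [ 9.99998570e-01, -1.29139816e-03, -1.09148848e-03,
        -2.17256828e-04],
       [ 7.41805697e-04, -2.45016445e-01,  9.69518639e-01,
        -1.60856107e-01],
       [ 0.00000000e+00,  0.00000000e+00,  0.00000000e+00,
         1.00000000e+00]])}
```

View pics/top0.png

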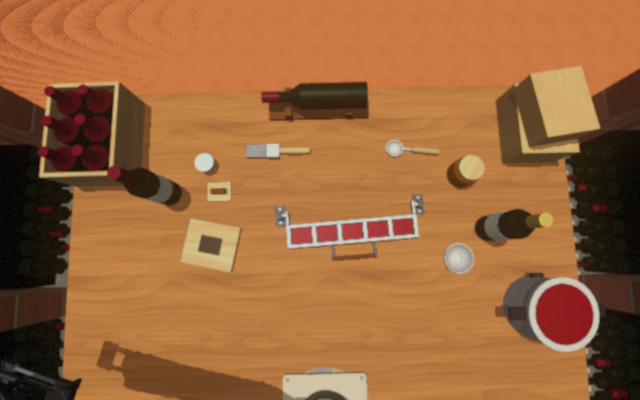

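View pics/scene0.png

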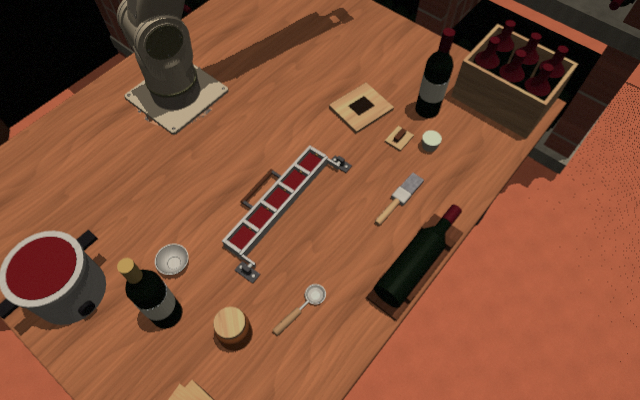

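The top view shows five red cakes in the mould (pixel 352,231), the bar at (354,252), the hinge lugs at (281,214) and (418,203), the board at (210,246), the mark at (210,244) and the cover at (219,191). The scene view shows the same things: mark (361,106), rib (400,134), bar (260,189).

```bash
cat >> h.py <<'E'
def campose(n,c,obs=None):
    if n=='wrist':
        o=obs or robot.get_obs(); T=np.eye(4); T[:3,:3]=R.from_euler('xyz',o['eef_rot'],degrees=True).as_matrix(); T[:3,3]=o['tool_pos']
        M=T@np.array(c['mount']); return M[:3,:3],M[:3,3]
    return R.from_euler('xyz',c['attitude'],degrees=True).as_matrix(),np.array(c['xyz'])
def rays(n,px,obs=None):
    c=robot.get_calibration(n); f=200/np.tan(np.radians(c['vfov']/2)); px=np.atleast_2d(px).astype(float)
    d=(px-[c['cx'],c['cy']])/f; s=d.copy()
    for _ in range(10): s=d/(1+c['k1']*(s**2).sum(1,keepdims=True))
    A,p=campose(n,c,obs); return p,np.c_[s,np.ones(len(s))]@A.T
def onz(n,px,z,obs=None):
    p,d=rays(n,px,obs); return p+d*((z-p[2])/d[:,2])[:,None]
def tri(rs):
    """least-squares point from [(p,d),...]; returns point, rms miss"""
    A=0;b=0
    for p,d in rs:
        d=d/np.linalg.norm(d); P=np.eye(3)-np.outer(d,d); A=A+P; b=b+P@p
    x=np.linalg.solve(A,b); return x,[round(float(np.linalg.norm(np.cross(x-p,d/np.linalg.norm(d)))),4) for p,d in rs]
def t2(n1,a,n2,b,o1=None,o2=None):
    p,d=rays(n1,a,o1);q,e=rays(n2,b,o2); return tri([(p,d[0]),(q,e[0])])
E
python3 - <<'E'
from h import *
for k,a,b in [('mark',(210,244.5),(361.5,106)),('rib',(219,190),(400,133)),('bar',(354,255),(258,187)),('bung',(205,162),(432,138)),('cup',(459,257),(172,258))]:
    print(k,t2('top',a,'scene',b))
print('board corners z.015',onz('top',[(194,220),(241,228),(233,272),(181,264)],.015)[:,:2])
print('hinge z.019',onz('top',[(281,216),(418,205)],.019)[:,:2])
print('bar ends',onz('top',[(333,257),(376,254)],.019)[:,:2])
print('cakes',onz('top',[(301,236),(326,234),(352,231),(378,229),(404,227)],.036)[:,:2])
print('bottles',onz('top',[(176,198),(487,228)],.0)[:,:2],'cover',onz('top',[(207,181),(231,181),(232,201),(207,201)],.01)[:,:2])
E
```

```text
mark (array([0.47583388, 0.32163662, 0.01057265]), [0.0021, 0.0021])
rib (array([0.63221935, 0.29315227, 0.03357017]), [0.0041, 0.0041])
bar (array([ 0.43691304, -0.09279606,  0.01800871]), [0.0015, 0.0015])
bung (array([0.71459219, 0.33410269, 0.03802712]), [0.0034, 0.0034])
cup (array([ 0.42418568, -0.38610442,  0.0359644 ]), [0.0016, 0.0016])
board corners z.015 [[0.54598652 0.36686288]
 [0.51994201 0.22926901]
 [0.39530631 0.25121585]
 [0.42038793 0.40138647]]
hinge z.019 [[ 0.55179624  0.11289087]
 [ 0.57471244 -0.28440224]]
bar ends [[ 0.43166074 -0.03401971]
 [ 0.43722287 -0.15648861]]
cakes [[ 0.49239259  0.05490896]
 [ 0.49643796 -0.015582  ]
 [ 0.50319381 -0.08907327]
 [ 0.50710821 -0.16268603]
 [ 0.51099379 -0.23658138]]
bottles [[ 0.61414378  0.42827756]
 [ 0.50407886 -0.48981571]] cover [[0.66142889 0.33301435]
 [0.65971622 0.26146188]
 [0.59994714 0.25765117]
 [0.60160706 0.33157773]]
```

```bash
cat >> h.py <<'E'
def go(x,y,z,yaw,rp=(180,0),pre=None):
    """tool-axis shift and turn to a world pose, from the present (or pre) pose"""
    o=robot.get_obs(); A=R.from_euler('xyz',o['eef_rot'],degrees=True)
    B=R.from_euler('ZYX',[yaw,rp[1],rp[0]],degrees=True)
    d=A.inv().apply(np.array([x,y,z])-o['tool_pos']); r=(A.inv()*B).as_rotvec(degrees=True)
    print('d',d.round(4),'r',r.round(2),'rows',int(np.ceil(max(np.linalg.norm(d)/.05,np.linalg.norm(r)/8.59))))
E
python3 -c "
from h import *
go(.42,.22,.30,93.3)"
```

```text
d [-0.3379 -0.2923 -0.0777] r [-5.000e-02  4.000e-02  6.981e+01] rows 10
```

```bash
T="-0.338 -0.292 -0.078 0 0 70"; python3 steer.py '0.5 -0.15 -0.13 -0.06 0 0 30; 0.5 -0.338 -0.292 -0.078 0 0 70; 0.5 -0.338 -0.292 -0.078 0 0 70; 0.5 -0.338 -0.292 -0.078 0 0 70; 0.5 -0.338 -0.292 -0.078 0 0 70; 0.5 -0.338 -0.292 -0.078 0 0 70; 0.5 -0.338 -0.292 -0.078 0 0 70; 0.5 -0.338 -0.292 -0.078 0 0 70'; python3 -c "
from h import *
go(.42,.22,.30,93.3)"
```

```text
t: 0.95
tool_pos: [0.3924, 0.2634, 0.2924]
eef_rot: [180.0, -0.0, 94.0]
wrist_force: [0.5, 0.8, 0.8]
opening: 0.508
gripper_force: 0.0
d [-0.0453  0.0245 -0.0076] r [ 0.   -0.03  0.71] rows 2
```

```bash
python3 steer.py '0.5 -0.04 0.024 -0.008 0 0 0.7; 0.5 -0.04 0.024 -0.008 0 0 0.7;0.5 -0.04 0.024 -0.008 0 0 0.7;0.5 -0.04 0.024 -0.008 0 0 0.7'
python3 - <<'E'
from h import *
import pickle
o=robot.get_obs(); save('wrist','w1.png'); pickle.dump(o,open('w1.pkl','wb'))
go(.47,-.03,.30,93.3)
E
```

```text
t: 1.35
tool_pos: [0.4179, 0.2284, 0.2997]
eef_rot: [-180.0, 0.0, 93.8]
wrist_force: [-0.4, 0.2, 0.9]
opening: 0.499
gripper_force: 0.0
d [-0.2614  0.0349 -0.0003] r [-0.04  0.02  0.5 ] rows 6
```

View pics/w1.png

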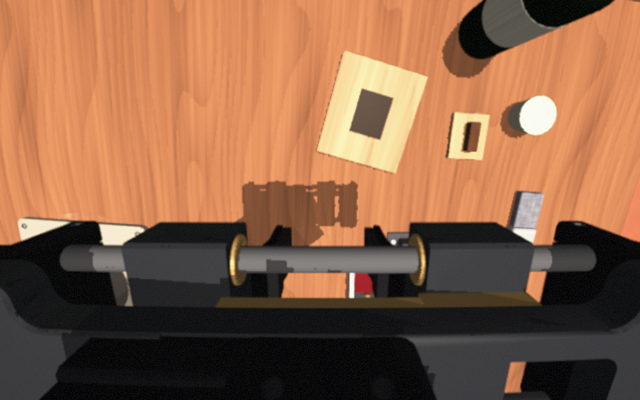

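Wrist view: board corners near (345,52), (427,76), (396,172), (318,150), mark around (371,114), cover around (469,136), rib at (472,137). The gripper hides everything below row 220.

```bash
python3 steer.py '0.5 0 0.05 0 0 0 0; 0.5 0 0.1 0 0 0 0.5; 0.5 0 0.13 0 0 0 0.5; 0.5 0 0.13 0 0 0 0.5; 0.5 0 0.13 0 0 0 0.5;0.5 0 0.13 0 0 0 0.5'
python3 - <<'E'
from h import *
import pickle
o=robot.get_obs(); save('wrist','w2.png'); pickle.dump(o,open('w2.pkl','wb'))
go(.47,-.08,.30,93.3)
for f in ['w1','w2']:
    im=cv2.imread(f'pics/{f}.png')[:222]; o=pickle.load(open(f+'.pkl','rb'))
    h=cv2.cvtColor(im,cv2.COLOR_BGR2HSV); 
    wood=((h[...,0]>15)&(h[...,0]<32)&(h[...,2]>150)).astype(np.uint8)
    wood=cv2.morphologyEx(wood,cv2.MORPH_OPEN,np.ones((3,3)))
    for c in cv2.findContours(wood,cv2.RETR_EXTERNAL,cv2.CHAIN_APPROX_NONE)[0]:
        if cv2.contourArea(c)<400: continue
        (cx,cy),wh,a=cv2.minAreaRect(c); print(f,'wood',cx,cy,wh,a,cv2.contourArea(c))
        mk=np.zeros(wood.shape,np.uint8); cv2.drawContours(mk,[c],-1,1,-1); mk=cv2.erode(mk,np.ones((7,7)))
        dk=((h[...,2]<130)&(mk>0)).astype(np.uint8)
        for d in cv2.findContours(dk,cv2.RETR_EXTERNAL,cv2.CHAIN_APPROX_NONE)[0]:
            if cv2.contourArea(d)>60:
                print('   dark',cv2.minAreaRect(d),cv2.contourArea(d))
        for z in (.01,.015):
            b=onz('wrist',cv2.boxPoints(cv2.minAreaRect(c)),z,o)[:,:2]; print(z,b.mean(0).round(4),'sides',np.linalg.norm(b-np.roll(b,-1,0),axis=1).round(4), 'ang',np.degrees(np.arctan2(*(np.roll(b,-1,0)-b)[:,::-1].T)).round(1))
E
```

```text
t: 2.0
tool_pos: [0.5474, 0.2366, 0.3]
eef_rot: [-180.0, -0.0, 93.3]
wrist_force: [0.5, -0.7, 0.6]
opening: 0.504
gripper_force: 0.0
d [-3.115e-01 -9.530e-02  1.000e-04] r [-0.01 -0.05 -0.05] rows 7
w1 wood 468.4538879394531 135.86924743652344 (36.09410858154297, 47.50529861450195) 7.125016689300537 1534.5
   dark ((467.2140197753906, 136.39520263671875), (6.608185768127441, 29.274259567260742), 7.594643592834473) 145.5
0.01 [0.6315 0.2977] sides [0.0712 0.0565 0.0719 0.0586] ang [ 91.9  -2.3 -86.4 177.1]
0.015 [0.6291 0.2977] sides [0.0704 0.0559 0.0711 0.058 ] ang [ 91.9  -2.3 -86.4 177.1]
w1 wood 370.64056396484375 112.54325103759766 (87.26998138427734, 104.17992401123047) 17.10272979736328 8551.5
   dark ((370.7385559082031, 113.8715591430664), (31.416702270507812, 42.431705474853516), 16.699243545532227) 1253.5
0.01 [0.4767 0.3195] sides [0.1496 0.1281 0.153  0.1378] ang [  75.9  -11.8 -100.4  166.8]
0.015 [0.476  0.3192] sides [0.1479 0.1266 0.1513 0.1363] ang [  75.9  -11.8 -100.4  166.8]
w2 wood 385.0361633300781 134.7768096923828 (36.70415115356445, 46.19229507446289) 2.862405300140381 1590.0
0.01 [0.632  0.2979] sides [0.0693 0.0557 0.0696 0.0577] ang [  92.     0.7  -86.3 -179.5]
0.015 [0.631  0.2979] sides [0.0685 0.0551 0.0688 0.0571] ang [  92.     0.7  -86.3 -179.5]
w2 wood 282.8605651855469 112.14264678955078 (88.47870635986328, 102.58333587646484) 14.875680923461914 8521.0
   dark ((283.35296630859375, 114.08824920654297), (32.25723648071289, 42.6862678527832), 14.03624439239502) 1276.0
0.01 [0.4741 0.3206] sides [0.1507 0.128  0.1522 0.1379] ang [  74.   -11.1 -102.2  168.1]
0.015 [0.4748 0.3204] sides [0.149  0.1266 0.1505 0.1364] ang [  74.   -11.1 -102.2  168.1]
```

```bash
python3 steer.py '0.5 -0.05 -0.01 0 0 0 0; 0.5 -0.311 -0.095 0 0 0 0; 0.5 -0.311 -0.095 0 0 0 0; 0.5 -0.311 -0.095 0 0 0 0; 0.5 -0.311 -0.095 0 0 0 0; 0.5 -0.311 -0.095 0 0 0 0; 0.5 -0.311 -0.095 0 0 0 0; 0.5 -0.311 -0.095 0 0 0 0'
python3 - <<'E'
from h import *
import pickle
o=robot.get_obs(); save('wrist','w3.png'); pickle.dump(o,open('w3.pkl','wb'))
go(.47,-.22,.30,93.3)
o1,o2=[pickle.load(open(f+'.pkl','rb')) for f in ('w1','w2')]
print(t2('wrist',(370.74,113.87),'wrist',(283.35,114.09),o1,o2))
for f,oo in (('w1',o1),('w2',o2)):
    im=cv2.imread(f'pics/{f}.png')[:222]
    h=cv2.cvtColor(im,cv2.COLOR_BGR2HSV); w=((h[...,0]>15)&(h[...,0]<32)&(h[...,2]>150)).astype(np.uint8)
    w=cv2.morphologyEx(w,cv2.MORPH_OPEN,np.ones((3,3)))
    for c in cv2.findContours(w,cv2.RETR_EXTERNAL,cv2.CHAIN_APPROX_NONE)[0]:
        a=cv2.contourArea(c)
        if a<400: continue
        q=cv2.approxPolyDP(cv2.convexHull(c),.06*cv2.arcLength(c,True),True)[:,0]
        b=onz('wrist',q,.015 if a>3000 else .01,oo)[:,:2]
        print(f,q.tolist(),b.mean(0).round(4),np.linalg.norm(b-np.roll(b,-1,0),axis=1).round(3),np.degrees(np.arctan2(*(np.roll(b,-1,0)-b)[:,::-1].T)).round(1))
E
```

```text
t: 2.85
tool_pos: [0.4693, -0.0837, 0.3009]
eef_rot: [179.9, -0.1, 92.9]
wrist_force: [0.1, 0.4, 0.7]
opening: 0.499
gripper_force: 0.0
d [-0.1388 -0.0073  0.0004] r [ 0.1  -0.11 -0.27] rows 3
(array([0.47606242, 0.3200091 , 0.01515754]), [0.0002, 0.0002])
w1 [[455, 112], [489, 115], [481, 159], [449, 157]] [0.6315 0.298 ] [0.053 0.067 0.052 0.068] [  -0.4  -89.9 -179.5   91.5]
w1 [[345, 51], [426, 76], [395, 172], [318, 150]] [0.4764 0.3198] [0.123 0.146 0.125 0.146] [ -11.8 -101.3  167.9   77.9]
w2 [[370, 111], [404, 113], [400, 158], [366, 156]] [0.6318 0.2983] [0.052 0.068 0.054 0.068] [  0.2 -88.6 180.   89.8]
w2 [[253, 53], [337, 76], [313, 171], [234, 151]] [0.477  0.3198] [0.125 0.144 0.126 0.144] [ -11.5 -101.5  168.8   78.1]
```

View pics/w3.png

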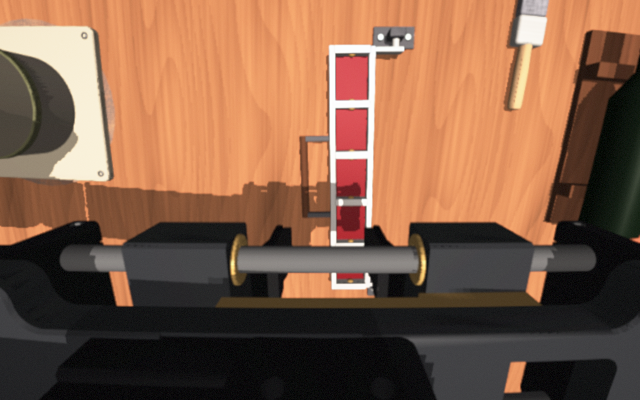

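Wrist view: the bar runs at column 305, rows 137–214, the tray wall is at column 331, and the left hinge lug's pin is at about (396,42).

```bash
python3 steer.py '0.5 -0.05 0 0 0 0 0; 0.5 -0.139 0 0 0 0 0; 0.5 -0.139 0 0 0 0 0; 0.5 -0.139 0 0 0 0 0; 0.5 -0.139 0 0 0 0 0; 0.5 -0.139 0 0 0 0 0'
python3 - <<'E'
from h import *
import pickle
o=robot.get_obs(); im=save('wrist','w4.png'); pickle.dump(o,open('w4.pkl','wb'))
a=cv2.imread('pics/w3.png')[:220,290:450]; b=cv2.imread('pics/w4.png')[:220,290:450]
cv2.imwrite('pics/c34.png',cv2.resize(np.hstack([a,b]),None,fx=2.5,fy=2.5,interpolation=cv2.INTER_CUBIC))
E
```

```text
t: 3.5
tool_pos: [0.479, -0.2166, 0.2998]
eef_rot: [-180.0, -0.1, 93.3]
wrist_force: [-0.3, 1.1, 0.4]
opening: 0.5
gripper_force: 0.0
```

View pics/c34.png

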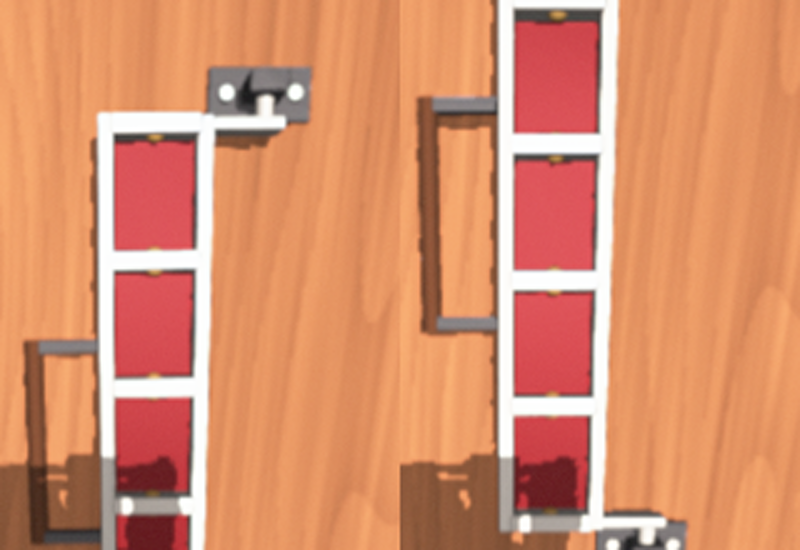

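Bar ends read off the crops are (304.4,139) and (305.2,215) in w3, and (300.8,41.6) and (302.4,130) in w4. The hinge pins are at (396,41) in w3 and (389,213.6) in w4.

Run:
```python
from h import *
import pickle
o3,o4=[pickle.load(open(f+'.pkl','rb')) for f in ('w3','w4')]
a,_=t2('wrist',(304.4,139),'wrist',(300.8,41.6),o3,o4);b,m=t2('wrist',(305.2,215.2),'wrist',(302.4,130),o3,o4); print(a,b,m,np.linalg.norm(a-b))
p=onz('wrist',(396,41.2),.019,o3)[0];q=onz('wrist',(389.2,213.6),.019,o4)[0]
print('pins',p,q,'mid',(p+q)/2,'len',np.linalg.norm(p-q))
y=(p-q)/np.linalg.norm(p-q); yaw=np.degrees(np.arctan2(-y[0],y[1])); print('yaw',yaw)
d=a-b; print('bar yaw',np.degrees(np.arctan2(-d[0],d[1])),'barmid',(a+b)/2, 'predicted',(p+q)/2-.135*np.array([y[1],-y[0],0]))
# wall check: bar mid on z=.019
print(onz('wrist',[(304.4,139),(305.2,215.2)],.019,o3).mean(0),onz('wrist',[(300.8,41.6),(302.4,130)],.019,o4).mean(0))
go(.435,-.095,.12,93.3)
```

```text
[ 0.43165413 -0.03408191  0.02318445] [ 0.43707599 -0.15456915  0.01829462] [0.0003, 0.0003] 0.12070825397753353
pins [0.55710729 0.10828665 0.019     ] [ 0.58145643 -0.27716564  0.019     ] mid [ 0.56928186 -0.0844395   0.019     ] len 0.38622059700897576
yaw 3.6145886828119647
bar yaw 2.576537765795692 barmid [ 0.43436506 -0.09432553  0.02073954] predicted [ 0.43455041 -0.09295052  0.019     ]
[ 0.43446154 -0.0942762   0.019     ] [ 0.43395159 -0.09377992  0.019     ]
d [ 0.1239 -0.0368  0.18  ] r [-0.   -0.06  0.05] rows 5
```

```bash
python3 steer.py '0.4 0.04 -0.01 0.02 0 0 0; 0.4 0.125 -0.037 0.18 0 0 0; 0.4 0.125 -0.037 0.18 0 0 0; 0.4 0.125 -0.037 0.18 0 0 0; 0.4 0.125 -0.037 0.18 0 0 0; 0.4 0.125 -0.037 0.18 0 0 0; 0.4 0.125 -0.037 0.24 0 0 0; 0.4 0.125 -0.037 0.24 0 0 0' 30; python3 -c "
from h import *
go(.4345,-.0935,.005,93.4)"
```

```text
t: 4.35
tool_pos: [0.4336, -0.0957, 0.0584]
eef_rot: [-179.8, 0.0, 93.2]
wrist_force: [-0.2, 0.2, 0.8]
opening: 0.401
gripper_force: 0.0
d [0.0022 0.0012 0.0534] r [-0.16  0.01 -0.16] rows 2
```

```bash
python3 steer.py '0.4 0.002 0.001 0.03 0 0 0; 0.4 0.002 0.001 0.053 0 0 0; 0.4 0.002 0.001 0.053 0 0 0; 0.05 0.002 0.001 0.053 0 0 0; 0.05 0.002 0.001 0.053 0 0 0; 0.05 0.002 0.001 0.053 0 0 0; 0.05 0.002 0.001 0.053 0 0 0' 25; python3 -c "
from h import *
o=robot.get_obs(); print(o['tool_pos'])
H=np.array([.5693,-.0846,.019]);X=np.array([.998,.0593,0]);Z=np.array([0,0,1])
A=R.from_euler('xyz',o['eef_rot'],degrees=True)
P0=H-.135*X
for t in range(20,181,20):
    t=np.radians(t); print(round(np.degrees(t)),A.inv().apply(H+.135*(-X*np.cos(t)+Z*np.sin(t))-P0).round(4))
"
```

```text
t: 5.05
tool_pos: [0.434, -0.0941, 0.0075]
eef_rot: [-179.8, -0.1, 93.1]
wrist_force: [-2.3, 0.1, 12.6]
opening: 0.125
gripper_force: 25.2
[ 0.43402953 -0.09414116  0.0075234 ]
20 [ 0.0001  0.008  -0.0462]
40 [ 0.0002  0.0313 -0.0869]
60 [ 0.0004  0.0672 -0.1171]
80 [ 0.0006  0.1112 -0.1332]
100 [ 0.0009  0.158  -0.1334]
120 [ 0.001   0.2021 -0.1175]
140 [ 0.0012  0.2381 -0.0874]
160 [ 0.0012  0.2617 -0.0469]
180 [ 0.0012  0.2699 -0.0007]
```

```bash
python3 steer.py '0.05 0 0.002 -0.023 0 0 0; 0.05 0 0.008 -0.046 0 0 0; 0.05 0 0.018 -0.0675 0 0 0; 0.05 0 0.0315 -0.087 0 0 0; 0.05 0 0.048 -0.103 0 0 0; 0.05 0 0.0675 -0.117 0 0 0; 0.05 0 0.089 -0.127 0 0 0; 0.05 0 0.1115 -0.133 0 0 0' 25
```

```text
t: 5.85
tool_pos: [0.5473, -0.0879, 0.1421]
eef_rot: [180.0, -0.1, 93.1]
wrist_force: [-4.0, -1.7, 4.4]
opening: 0.127
gripper_force: 25.0
```

```bash
python3 steer.py '0.05 0 0.0235 -0.002 0 0 0; 0.05 0 0.047 0 0 0 0; 0.05 0 0.07 0.006 0 0 0; 0.05 0 0.091 0.016 0 0 0; 0.05 0 0.11 0.03 0 0 0; 0.05 0 0.127 0.046 0 0 0; 0.5 0 0.13 0.035 0 0 0; 0.5 0 0.135 -0.01 0 0 0'
```

```text
t: 6.65
tool_pos: [0.6789, -0.0798, 0.1464]
eef_rot: [-179.5, -0.0, 93.2]
wrist_force: [1.2, 0.9, 0.2]
opening: 0.233
gripper_force: 0.0
```

```bash
python3 steer.py '0.5 0 0 -0.03 0 0 0; 0.5 0 0 -0.03 0 0 0; 0.5 0 0 -0.03 0 0 0'
python3 - <<'E'
from h import *
save('scene','s1.png')
go(.704,-.0766,.006,93.2)
E
```

```text
t: 6.95
tool_pos: [0.6818, -0.0806, 0.182]
eef_rot: [179.9, -0.0, 93.1]
wrist_force: [-0.0, 0.7, 0.3]
opening: 0.465
gripper_force: 0.0
d [0.0024 0.0229 0.1746] r [ 0.02 -0.03 -0.04] rows 4
```

View pics/s1.png

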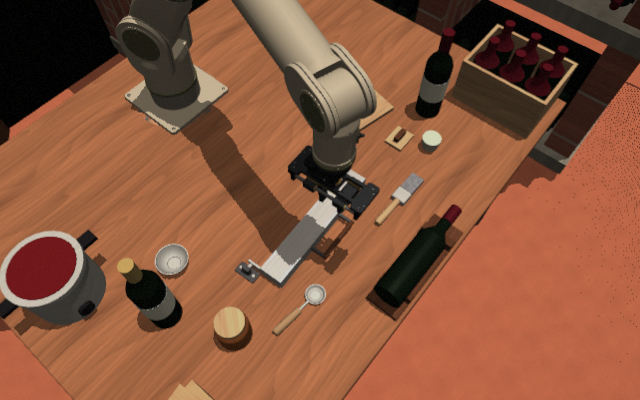

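The scene view shows the mould lying turned over on the far side, with the bar around (335,240). I'll grasp it and rap once more.

```bash
python3 steer.py '0.4 0.0024 0.023 0.05 0 0 0; 0.4 0.0024 0.023 0.1 0 0 0; 0.4 0.0024 0.023 0.14 0 0 0; 0.4 0.0024 0.023 0.174 0 0 0; 0.4 0.0024 0.023 0.174 0 0 0;0 0.0024 0.023 0.174 0 0 0; 0 0.0024 0.023 0.174 0 0 0; 0 0.0024 0.023 0.174 0 0 0' 25; python3 steer.py '0.05 0 0 0 0 0 0; 0.05 0 0 0 0 0 0'
```

```text
t: 7.8
tool_pos: [0.7041, -0.0768, 0.006]
eef_rot: [-180.0, -0.0, 93.2]
wrist_force: [0.0, 0.8, -0.2]
opening: 0.213
gripper_force: 0.0
t: 8.0
tool_pos: [0.7036, -0.0768, 0.006]
eef_rot: [-179.9, -0.0, 93.1]
wrist_force: [-5.7, 0.6, 3.7]
opening: 0.134
gripper_force: 25.0
```

```bash
python3 steer.py '0.05 0 -0.002 -0.023 0 0 0; 0.05 0 -0.008 -0.046 0 0 0; 0.05 0 -0.018 -0.0675 0 0 0; 0.05 0 -0.0315 -0.087 0 0 0; 0.05 0 -0.04 -0.096 0 0 0; 0.05 0 -0.04 -0.096 0 0 0; 0.5 0 -0.04 -0.096 0 0 0; 0.5 0 -0.03 -0.11 0 0 0'; python3 steer.py '0.5 0 0.005 -0.03 0 0 0; 0.5 0 0.005 -0.03 0 0 0; 0.5 0 0 0 0 0 0;0.4 0 0 0 0 0 0'; python3 -c "
from h import *
go(.704,-.0766,.006,93.2)"
```

```text
t: 8.8
tool_pos: [0.673, -0.0784, 0.1138]
eef_rot: [-179.8, -0.0, 93.1]
wrist_force: [-0.1, -0.4, -0.5]
opening: 0.234
gripper_force: 0.0
t: 9.2
tool_pos: [0.6717, -0.0781, 0.1114]
eef_rot: [-179.6, -0.0, 93.1]
wrist_force: [-0.8, 0.8, -1.7]
opening: 0.449
gripper_force: 0.0
d [-0.0004  0.0331  0.1052] r [-0.41 -0.05 -0.06] rows 3
```

Now I'll regrasp and lift it slowly to about 90°, to look from the scene camera.

```bash
python3 steer.py '0.4 0 0.033 0 0 0 0; 0.4 0 0.033 0.05 0 0 0; 0.4 0 0.033 0.105 0 0 0; 0.4 0 0.033 0.105 0 0 0; 0.05 0 0.033 0.105 0 0 0; 0.05 0 0.033 0.105 0 0 0;0.05 0 0.033 0.105 0 0 0;0.05 0 0.033 0.105 0 0 0'; python3 steer.py '0.05 0 -0.002 -0.023 0 0 0; 0.05 0 -0.008 -0.046 0 0 0; 0.05 0 -0.018 -0.0675 0 0 0; 0.05 0 -0.0315 -0.087 0 0 0; 0.05 0 -0.048 -0.103 0 0 0; 0.05 0 -0.0675 -0.117 0 0 0; 0.05 0 -0.089 -0.127 0 0 0; 0.05 0 -0.1115 -0.133 0 0 0'
python3 - <<'E'
from h import *
im=save('scene','s2.png'); cv2.imwrite('pics/s2c.png',cv2.resize(im[120:320,180:440,::-1],None,fx=3,fy=3))
E
```

```text
t: 10.0
tool_pos: [0.7038, -0.0776, 0.0136]
eef_rot: [-179.6, -0.1, 93.1]
wrist_force: [-30.2, 1.9, 25.9]
opening: 0.131
gripper_force: 25.0
t: 10.8
tool_pos: [0.5979, -0.0838, 0.1483]
eef_rot: [179.5, 0.0, 93.1]
wrist_force: [4.5, 0.2, 3.7]
opening: 0.13
gripper_force: 25.0
```

View pics/s2c.png

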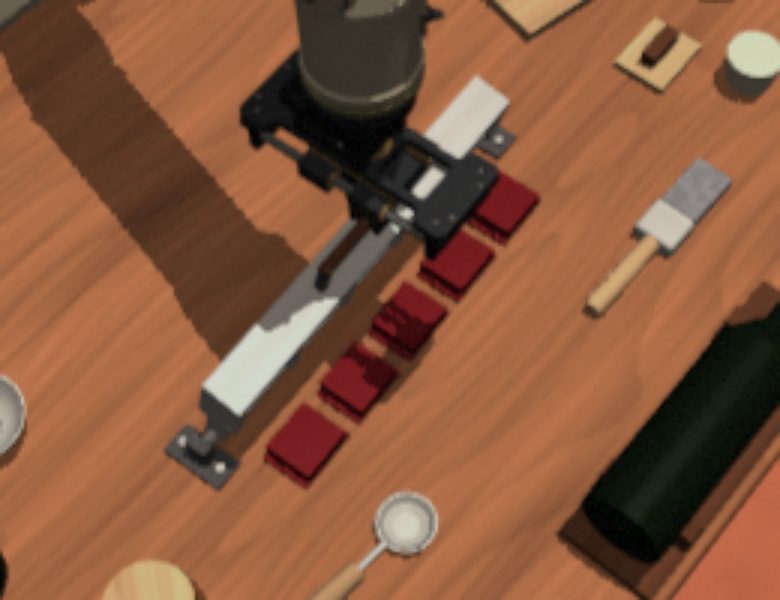

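All five cakes lie on the counter in a row, crop (305,440) to (505,205), and the mould is empty. I'll swing it back.

```bash
python3 steer.py '0.05 0 -0.0235 -0.002 0 0 0; 0.05 0 -0.047 0 0 0 0; 0.05 0 -0.07 0.006 0 0 0; 0.05 0 -0.091 0.016 0 0 0; 0.05 0 -0.11 0.03 0 0 0; 0.05 0 -0.127 0.046 0 0 0; 0.05 0 -0.14 0.065 0 0 0; 0.05 0 -0.15 0.087 0 0 0'; python3 steer.py '0.05 0 -0.006 0.023 0 0 0; 0.05 0 -0.008 0.04 0 0 0; 0.05 0 -0.008 0.044 0 0 0; 0.4 0 -0.008 0.042 0 0 0;0.4 0 -0.008 0.042 0 0 0;0.4 0 -0.008 0.042 0 0 0'; python3 steer.py '0.4 0 0 -0.05 0 0 0; 0.4 0 0 -0.1 0 0 0;0.4 0 0 -0.15 0 0 0;0.4 0 0 -0.2 0 0 0'
python3 -c "
from h import *
go(.64,-.10,.25,93.2)"
```

```text
t: 11.65
tool_pos: [0.4432, -0.0928, 0.0574]
eef_rot: [-179.8, -0.1, 93.0]
wrist_force: [-6.7, -5.6, 1.1]
opening: 0.128
gripper_force: 25.0
t: 12.25
tool_pos: [0.4397, -0.0916, 0.0164]
eef_rot: [179.8, -0.0, 93.1]
wrist_force: [0.3, 0.1, -0.0]
opening: 0.314
gripper_force: 0.0
t: 12.65
tool_pos: [0.4386, -0.0919, 0.2184]
eef_rot: [179.8, -0.1, 93.1]
wrist_force: [1.7, 1.7, -0.3]
opening: 0.4
gripper_force: 0.0
d [-0.019   0.2008 -0.0309] r [ 0.19 -0.07 -0.1 ] rows 5
```

```bash
python3 steer.py '0.5 0 0.05 -0.02 0 0 0; 0.5 -0.04 0.1 -0.05 0 0 0; 0.5 -0.04 0.15 -0.1 0 0 0; 0.5 -0.04 0.2 -0.1 0 0 0; 0.5 -0.04 0.2 -0.1 0 0 0; 0.5 -0.04 0.2 -0.1 0 0 0; 0.5 -0.04 0.2 -0.1 0 0 0; 0.5 -0.04 0.2 -0.1 0 0 0'
python3 - <<'E'
from h import *
import pickle
o=robot.get_obs(); save('wrist','w5.png'); pickle.dump(o,open('w5.pkl','wb'))
go(.63,-.25,.32,93.2)
E
python3 steer.py '0.5 -0.05 0 0 0 0 0; 0.5 -0.1 0 0 0 0 0; 0.5 -0.12 0 0 0 0 0; 0.5 -0.12 0 0 0 0 0; 0.5 -0.12 0 0 0 0 0;0.5 -0.12 0 0 0 0 0'
python3 - <<'E'
from h import *
import pickle
o=robot.get_obs(); print(o['tool_pos']);save('wrist','w6.png'); pickle.dump(o,open('w6.pkl','wb'))
a=cv2.imread('pics/w5.png')[:230,150:550]; b=cv2.imread('pics/w6.png')[:230,150:550]
cv2.imwrite('pics/c56.png',cv2.resize(np.hstack([a,b]),None,fx=1,fy=1))
for f in ['w5','w6']:
    im=cv2.imread(f'pics/{f}.png')[:225]; o=pickle.load(open(f+'.pkl','rb'))
    h=cv2.cvtColor(im,cv2.COLOR_BGR2HSV)
    m=(((h[...,0]>172)|(h[...,0]<4))&(h[...,1]>150)).astype(np.uint8)
    m=cv2.morphologyEx(m,cv2.MORPH_OPEN,np.ones((3,3)))
    for c in cv2.findContours(m,cv2.RETR_EXTERNAL,cv2.CHAIN_APPROX_NONE)[0]:
        if cv2.contourArea(c)<300: continue
        r=cv2.minAreaRect(c); b=onz('wrist',cv2.boxPoints(r),.018,o)[:,:2]
        print(f,np.round(r[0],1),np.round(r[1],1),round(r[2],1),cv2.contourArea(c),b.mean(0).round(4),np.linalg.norm(b-np.roll(b,-1,0),axis=1).round(3),np.degrees(np.arctan2(*(np.roll(b,-1,0)-b)[:,::-1].T)).round(1))
E
```

```text
t: 13.45
tool_pos: [0.6396, -0.121, 0.3159]
eef_rot: [179.9, -0.0, 93.1]
wrist_force: [0.1, -0.1, -0.1]
opening: 0.502
gripper_force: 0.0
d [-0.1285 -0.0165 -0.0042] r [ 0.08 -0.05 -0.08] rows 3
t: 14.1
tool_pos: [0.647, -0.2387, 0.3156]
eef_rot: [179.9, -0.1, 93.3]
wrist_force: [0.3, -0.3, -0.4]
opening: 0.505
gripper_force: 0.0
[ 0.64699659 -0.23865365  0.31556319]
w5 [325.5 188.5] [33. 27.] 90.0 858.5 [ 0.6378 -0.1504] [0.043 0.055 0.045 0.055] [   3.   -86.4 -177.    92.3]
w5 [324.5 145. ] [36. 27.] 90.0 929.5 [ 0.6326 -0.0806] [0.042 0.056 0.043 0.056] [   3.   -86.5 -177.    92.3]
w5 [323.5  98.5] [39. 29.] 90.0 1024.5 [ 0.6276 -0.0111] [0.043 0.057 0.045 0.057] [   3.   -86.5 -177.    92.2]
w5 [323.5  48.5] [41. 29.] 90.0 1158.5 [0.6241 0.0591] [0.042 0.056 0.043 0.056] [   3.   -86.6 -177.    92.3]
w6 [324.5 161. ] [34. 27.] 90.0 914.5 [ 0.6413 -0.2232] [0.042 0.054 0.044 0.054] [   3.2  -86.3 -176.8   92.4]
w6 [324.  116.5] [37. 28.] 90.0 1013.0 [ 0.6369 -0.1549] [0.043 0.055 0.044 0.055] [   3.2  -86.4 -176.8   92.4]
w6 [324.  67.] [40. 30.] 90.0 1171.0 [ 0.6331 -0.0838] [0.044 0.056 0.045 0.056] [   3.2  -86.3 -176.8   92.4]
w6 [323.5  18.5] [37. 31.] 90.0 1105.0 [ 0.6289 -0.0181] [0.044 0.049 0.045 0.049] [   3.1  -86.4 -176.9   92.4]
```

View pics/c56.png

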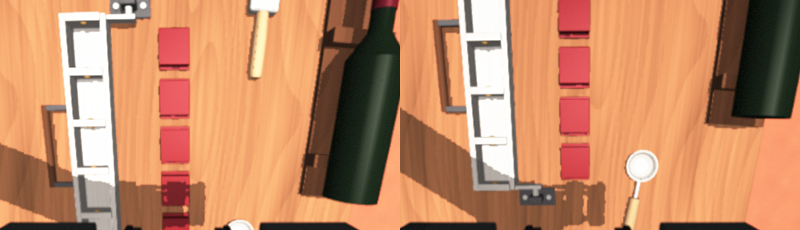

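The wrist views show all five cakes in line at x≈0.63, every one at yaw +3°, matching the landing row predicted from the hinge. The mould is empty and back at face up.

Run:
```python
from h import *
import pickle
o5,o6=[pickle.load(open(f+'.pkl','rb')) for f in ('w5','w6')]
print(t2('wrist',(324.5,145),'wrist',(324,67),o5,o6),t2('wrist',(325.5,188.5),'wrist',(324,116.5),o5,o6))
go(.6238,.061,.06,93.2)
```

```text
(array([ 0.63267569, -0.0809756 ,  0.00510813]), [0.0001, 0.0001]) (array([ 6.37226263e-01, -1.53797757e-01, -1.90594986e-04]), [0.0006, 0.0006])
d [ 0.3001 -0.0064  0.2558] r [ 0.05 -0.06  0.08] rows 8
```

```bash
python3 steer.py '0.85 0.05 0 0.02 0 0 0; 0.85 0.3 -0.006 0.24 0 0 0; 0.85 0.3 -0.006 0.24 0 0 0; 0.85 0.3 -0.006 0.24 0 0 0; 0.85 0.3 -0.006 0.24 0 0 0; 0.85 0.3 -0.006 0.24 0 0 0; 0.85 0.3 -0.006 0.24 0 0 0; 0.85 0.3 -0.006 0.24 0 0 0';  python3 steer.py '0.85 0 0 0 0 0 0; 0.85 0 0 0 0 0 0'; python3 -c "
from h import *
go(.6238,.061,.004,93.2)"
```

```text
t: 14.95
tool_pos: [0.6228, 0.0638, 0.0732]
eef_rot: [-179.9, -0.1, 93.4]
wrist_force: [0.7, -0.9, -0.2]
opening: 0.851
gripper_force: 0.0
t: 15.15
tool_pos: [0.6239, 0.0605, 0.075]
eef_rot: [-180.0, -0.0, 93.3]
wrist_force: [0.5, -1.1, 1.3]
opening: 0.852
gripper_force: 0.0
d [0.0005 0.     0.071 ] r [-0.03 -0.    0.12] rows 2
```

```bash
python3 steer.py '0.85 0 0 0.04 0 0 0; 0.85 0 0 0.071 0 0 0; 0.85 0 0 0.071 0 0 0; 0.4 0 0 0.071 0 0 0; 0.4 0 0 0.071 0 0 0; 0.4 0 0 0.071 0 0 0; 0.4 0 0 0.071 0 0 0; 0.4 0 0 0.071 0 0 0' 20; python3 steer.py '0.4 0 0 -0.04 0 0 0; 0.4 0 0 -0.09 0 0 0; 0.4 0 0 -0.1 0 0 0'; python3 -c "
from h import *
go(.4762,.32,.12,78.3)"
```

```text
t: 15.95
tool_pos: [0.6246, 0.059, 0.0048]
eef_rot: [180.0, -0.0, 93.2]
wrist_force: [0.2, 0.1, 4.0]
opening: 0.527
gripper_force: 20.0
t: 16.25
tool_pos: [0.627, 0.0586, 0.1096]
eef_rot: [179.6, -0.1, 93.1]
wrist_force: [0.6, -0.9, -0.5]
opening: 0.524
gripper_force: 20.0
d [ 0.2693 -0.1363 -0.0111] r [ 0.4  -0.11 14.82] rows 7
```

```bash
python3 steer.py '0.4 0.04 -0.02 -0.01 0 0 5; 0.4 0.27 -0.136 -0.011 0 0 15; 0.4 0.27 -0.136 -0.011 0 0 15; 0.4 0.27 -0.136 -0.011 0 0 15; 0.4 0.27 -0.136 -0.011 0 0 15; 0.4 0.27 -0.136 -0.011 0 0 15; 0.4 0.27 -0.136 -0.011 0 0 15;0.4 0.27 -0.136 -0.011 0 0 15'; python3 steer.py '0.4 0 0 0 0 0 0; 0.4 0 0 0 0 0 0'
cat > red.py <<'E'
from h import *
def reds(n='top',z=.015):
    im=robot.get_image(n); h=cv2.cvtColor(im,cv2.COLOR_RGB2HSV)
    m=(((h[...,0]>170)|(h[...,0]<5))&(h[...,1]>140)&(h[...,2]>50)).astype(np.uint8); m=cv2.morphologyEx(m,cv2.MORPH_OPEN,np.ones((3,3)))
    for c in cv2.findContours(m,cv2.RETR_EXTERNAL,cv2.CHAIN_APPROX_NONE)[0]:
        a=cv2.contourArea(c)
        if 80<a<2000:
            r=cv2.minAreaRect(c); p=onz(n,r[0],z)[0]
            if .4<p[0]<.85 and -.35<p[1]<.45: print(n,np.round(r[0],1),np.round(r[1],1),round(r[2],1),p[:2].round(3))
E
python3 -c "
from red import *
go(.4762,.32,.0205,78.3); reds()"
```

```text
t: 17.05
tool_pos: [0.4722, 0.3232, 0.1147]
eef_rot: [-180.0, -0.0, 78.4]
wrist_force: [0.2, -1.1, -0.2]
opening: 0.528
gripper_force: 20.0
t: 17.25
tool_pos: [0.4749, 0.3189, 0.1151]
eef_rot: [180.0, 0.0, 78.0]
wrist_force: [0.6, -0.8, -0.1]
opening: 0.524
gripper_force: 20.0
d [0.0014 0.001  0.0946] r [ 0.03  0.02 -0.33] rows 2
top [323.  189.5] [15. 18.] 90.0 [ 0.627 -0.01 ]
top [347.  187.5] [15. 18.] 90.0 [ 0.631 -0.08 ]
top [371.4 185.7] [14.7 18.8] 84.3 [ 0.635 -0.152]
top [395.4 183.6] [14.6 18.8] 84.3 [ 0.64  -0.223]
```

Top view confirms four cakes still in place. Placing cake 1.

```bash
python3 steer.py '0.4 0.001 0.001 0.05 0 0 0; 0.4 0.001 0.001 0.085 0 0 0; 0.4 0.001 0.001 0.095 0 0 0; 0.4 0.001 0.001 0.095 0 0 0; 0.7 0.001 0.001 0.095 0 0 0; 0.7 0.001 0.001 0.095 0 0 0; 0.7 0.001 0.001 0.095 0 0 0'; python3 steer.py '0.85 0 0 -0.05 0 0 0; 0.85 0 0 -0.1 0 0 0; 0.85 0 0 -0.12 0 0 0'; python3 -c "
from h import *
go(.628,-.0095,.06,93.2)"
```

```text
t: 18.0
tool_pos: [0.4754, 0.322, 0.021]
eef_rot: [180.0, -0.1, 78.1]
wrist_force: [0.2, 0.4, 0.5]
opening: 0.673
gripper_force: 0.0
t: 18.3
tool_pos: [0.4768, 0.3224, 0.145]
eef_rot: [179.8, -0.3, 78.1]
wrist_force: [0.1, -0.7, -0.3]
opening: 0.828
gripper_force: 0.0
d [-0.2941  0.2161  0.0843] r [  0.23  -0.26 -15.1 ] rows 8
```

```bash
python3 steer.py '0.85 -0.04 0.03 0 0 0 -5; 0.85 -0.294 0.216 0.05 0 0 -15; 0.85 -0.294 0.216 0.05 0 0 -15; 0.85 -0.294 0.216 0.05 0 0 -15; 0.85 -0.294 0.216 0.05 0 0 -15; 0.85 -0.294 0.216 0.05 0 0 -15; 0.85 -0.294 0.216 0.05 0 0 -15; 0.85 -0.294 0.216 0.05 0 0 -15'; python3 steer.py '0.85 0 0 0 0 0 0; 0.85 0 0 0 0 0 0'; python3 -c "
from h import *
go(.628,-.0095,.0045,93.2)"
```

```text
t: 19.1
tool_pos: [0.6266, -0.0161, 0.0902]
eef_rot: [180.0, 0.1, 92.9]
wrist_force: [0.0, -0.9, 0.1]
opening: 0.847
gripper_force: 0.0
t: 19.3
tool_pos: [0.6259, -0.0103, 0.0903]
eef_rot: [180.0, -0.0, 93.1]
wrist_force: [-0.3, 0.7, -0.2]
opening: 0.849
gripper_force: 0.0
d [0.0006 0.0021 0.0858] r [ 0.01 -0.02 -0.09] rows 2
```

```bash
python3 steer.py '0.85 0.001 0.002 0.05 0 0 0; 0.85 0.001 0.002 0.086 0 0 0; 0.85 0.001 0.002 0.086 0 0 0; 0.4 0.001 0.002 0.086 0 0 0; 0.4 0.001 0.002 0.086 0 0 0; 0.4 0.001 0.002 0.086 0 0 0; 0.4 0.001 0.002 0.086 0 0 0; 0.4 0.001 0.002 0.086 0 0 0' 20; python3 steer.py '0.4 0 0 -0.04 0 0 0; 0.4 0 0 -0.09 0 0 0; 0.4 0 0 -0.12 0 0 0;0.4 0 0 -0.12 0 0 0'; python3 -c "
from h import *
go(.4762,.32,.12,78.3)"
```

```text
t: 20.1
tool_pos: [0.6279, -0.0088, 0.0044]
eef_rot: [180.0, -0.0, 93.2]
wrist_force: [0.0, 0.8, 1.9]
opening: 0.526
gripper_force: 20.0
t: 20.5
tool_pos: [0.6302, -0.0097, 0.1288]
eef_rot: [179.6, -0.0, 93.1]
wrist_force: [0.2, 0.1, 0.2]
opening: 0.526
gripper_force: 20.0
d [ 0.3376 -0.1359  0.0081] r [ 0.4  -0.09 14.83] rows 8
```

```bash
python3 steer.py '0.4 0.04 -0.02 0 0 0 5; 0.4 0.337 -0.136 0 0 0 15; 0.4 0.337 -0.136 0 0 0 15; 0.4 0.337 -0.136 0 0 0 15; 0.4 0.337 -0.136 0 0 0 15; 0.4 0.337 -0.136 0 0 0 15; 0.4 0.337 -0.136 0 0 0 15;0.4 0.337 -0.136 0 0 0 15'; python3 steer.py '0.4 0 0 0 0 0 0; 0.4 0 0 0 0 0 0; 0.4 0 0 0 0 0 0'; python3 -c "
from red import *
go(.4762,.32,.0405,78.3); reds()"
```

```text
t: 21.3
tool_pos: [0.4699, 0.3251, 0.1231]
eef_rot: [-179.9, -0.0, 78.5]
wrist_force: [0.2, -1.0, -0.7]
opening: 0.523
gripper_force: 20.0
t: 21.6
tool_pos: [0.4742, 0.3181, 0.1239]
eef_rot: [180.0, 0.0, 78.0]
wrist_force: [0.5, -0.9, -1.1]
opening: 0.526
gripper_force: 20.0
d [0.0023 0.0016 0.0834] r [ 0.01  0.04 -0.28] rows 2
top [211.2 245.3] [ 8.2 13.9] 8.1 [0.472 0.315]
top [347.  187.5] [15. 18.] 90.0 [ 0.631 -0.08 ]
top [371.4 185.7] [14.7 18.9] 84.3 [ 0.635 -0.152]
top [395.4 183.6] [14.6 18.6] 84.3 [ 0.64  -0.223]
```

```bash
python3 steer.py '0.4 0.002 0.002 0.05 0 0 0; 0.4 0.002 0.002 0.075 0 0 0; 0.4 0.002 0.002 0.083 0 0 0; 0.4 0.002 0.002 0.083 0 0 0; 0.7 0.002 0.002 0.083 0 0 0; 0.7 0.002 0.002 0.083 0 0 0; 0.7 0.002 0.002 0.083 0 0 0'; python3 steer.py '0.85 0 0 -0.05 0 0 0; 0.85 0 0 -0.1 0 0 0; 0.85 0 0 -0.12 0 0 0'; python3 -c "
from red import *
go(.6325,-.0815,.08,93.2);reds()"
```

```text
t: 22.35
tool_pos: [0.4764, 0.3216, 0.042]
eef_rot: [180.0, -0.1, 78.1]
wrist_force: [-0.4, 0.2, -1.1]
opening: 0.675
gripper_force: 0.0
t: 22.65
tool_pos: [0.4778, 0.3219, 0.166]
eef_rot: [179.8, -0.3, 78.1]
wrist_force: [0.8, 0.7, -0.3]
opening: 0.829
gripper_force: 0.0
d [-0.3633  0.2343  0.0849] r [  0.22  -0.26 -15.09] rows 9
top [207.9 244.4] [20.9 15.1] 10.3 [0.475 0.325]
top [347.  187.5] [15. 18.] 90.0 [ 0.631 -0.08 ]
top [371.4 185.7] [14.8 18.8] 84.8 [ 0.635 -0.152]
top [395.5 183.6] [14.5 18.7] 84.8 [ 0.64  -0.223]
```

```bash
python3 steer.py '0.85 -0.04 0.03 0 0 0 -5; 0.85 -0.363 0.234 0.05 0 0 -15; 0.85 -0.363 0.234 0.05 0 0 -15; 0.85 -0.363 0.234 0.05 0 0 -15; 0.85 -0.363 0.234 0.05 0 0 -15; 0.85 -0.363 0.234 0.05 0 0 -15; 0.85 -0.363 0.234 0.05 0 0 -15; 0.85 -0.363 0.234 0.05 0 0 -15'; python3 -c "
from h import *
go(.6325,-.0815,.09,93.2)"
```

```text
t: 23.5
tool_pos: [0.6179, -0.0487, 0.1159]
eef_rot: [180.0, -0.0, 93.2]
wrist_force: [1.2, 0.4, 0.2]
opening: 0.85
gripper_force: 0.0
d [-0.0336  0.0127  0.0258] r [ 0.04 -0.03 -0.01] rows 1
```

```bash
python3 steer.py '0.85 -0.03 0.012 0.026 0 0 0; 0.85 -0.03 0.012 0.026 0 0 0; 0.85 -0.03 0.012 0.026 0 0 0'; python3 -c "
from h import *
go(.6325,-.0815,.0045,93.2)"
```

```text
t: 23.8
tool_pos: [0.6306, -0.0772, 0.0893]
eef_rot: [-179.9, 0.0, 93.1]
wrist_force: [0.8, 0.8, 0.5]
opening: 0.848
gripper_force: 0.0
d [-0.0044  0.0017  0.0848] r [-0.07  0.01 -0.15] rows 2
```

```bash
python3 steer.py '0.85 -0.004 0.002 0.05 0 0 0; 0.85 -0.004 0.002 0.085 0 0 0; 0.85 -0.004 0.002 0.085 0 0 0; 0.4 -0.004 0.002 0.085 0 0 0; 0.4 -0.004 0.002 0.085 0 0 0; 0.4 -0.004 0.002 0.085 0 0 0; 0.4 -0.004 0.002 0.085 0 0 0; 0.4 -0.004 0.002 0.085 0 0 0' 20; python3 steer.py '0.4 0 0 -0.04 0 0 0; 0.4 0 0 -0.09 0 0 0; 0.4 0 0 -0.14 0 0 0;0.4 0 0 -0.14 0 0 0'; python3 -c "
from h import *
go(.4762,.32,.15,78.3)"
```

```text
t: 24.6
tool_pos: [0.6334, -0.0799, 0.0054]
eef_rot: [180.0, -0.0, 93.2]
wrist_force: [-0.3, 1.4, 3.1]
opening: 0.526
gripper_force: 20.0
t: 25.0
tool_pos: [0.6364, -0.0816, 0.1521]
eef_rot: [179.4, 0.0, 93.1]
wrist_force: [0.6, 0.3, -1.0]
opening: 0.525
gripper_force: 20.0
d [ 4.097e-01 -1.382e-01  4.000e-04] r [ 0.58 -0.04 14.82] rows 9
```

```bash
python3 steer.py '0.4 0.04 -0.02 0 0 0 5; 0.4 0.38 -0.128 0 0 0 15; 0.4 0.38 -0.128 0 0 0 15; 0.4 0.38 -0.128 0 0 0 15; 0.4 0.38 -0.128 0 0 0 15; 0.4 0.38 -0.128 0 0 0 15; 0.4 0.38 -0.128 0 0 0 15;0.4 0.38 -0.128 0 0 0 15'; python3 steer.py '0.4 0 0 0 0 0 0; 0.4 0 0 0 0 0 0'; python3 -c "
from red import *
go(.4762,.32,.11,78.3)"
```

```text
t: 25.8
tool_pos: [0.4863, 0.286, 0.1448]
eef_rot: [-180.0, -0.0, 78.2]
wrist_force: [0.5, 1.0, 1.0]
opening: 0.53
gripper_force: 20.0
t: 26.0
tool_pos: [0.4868, 0.2852, 0.1445]
eef_rot: [-180.0, 0.0, 78.3]
wrist_force: [0.8, -0.7, -0.5]
opening: 0.527
gripper_force: 20.0
d [ 0.0319 -0.0174  0.0345] r [-0.01  0.03  0.02] rows 2
```

```bash
python3 steer.py '0.4 0.032 -0.017 0.01 0 0 0; 0.4 0.032 -0.017 0.034 0 0 0; 0.4 0.032 -0.017 0.034 0 0 0; 0.4 0.032 -0.017 0.034 0 0 0'; python3 -c "
from red import *
go(.4762,.32,.061,78.3);reds()"
```

```text
t: 26.4
tool_pos: [0.4783, 0.3167, 0.1112]
eef_rot: [180.0, 0.1, 78.0]
wrist_force: [0.4, -0.6, -0.2]
opening: 0.524
gripper_force: 20.0
d [ 0.0028 -0.0028  0.0502] r [ 0.01  0.07 -0.32] rows 2
top [209.8 245.2] [16.1 14.9] 11.3 [0.472 0.319]
top [371.4 185.7] [14.7 18.8] 84.3 [ 0.635 -0.152]
top [395.4 183.6] [14.5 18.7] 84.8 [ 0.64  -0.223]
```

```bash
python3 steer.py '0.4 0.003 -0.002 0.03 0 0 0; 0.4 0.003 -0.002 0.045 0 0 0; 0.4 0.003 -0.002 0.05 0 0 0; 0.4 0.003 -0.002 0.05 0 0 0; 0.7 0.003 -0.002 0.05 0 0 0; 0.7 0.003 -0.002 0.05 0 0 0; 0.7 0.003 -0.002 0.05 0 0 0'; python3 steer.py '0.85 0 0 -0.05 0 0 0; 0.85 0 0 -0.1 0 0 0; 0.85 0 0 -0.12 0 0 0'; python3 -c "
from red import *
go(.637,-.1535,.1,93.2);reds()"
```

```text
t: 27.15
tool_pos: [0.4765, 0.3225, 0.0615]
eef_rot: [180.0, -0.0, 78.1]
wrist_force: [0.0, 0.9, 0.0]
opening: 0.672
gripper_force: 0.0
t: 27.45
tool_pos: [0.4779, 0.3227, 0.1856]
eef_rot: [179.8, -0.3, 78.1]
wrist_force: [0.6, 0.3, 0.4]
opening: 0.831
gripper_force: 0.0
d [-0.4336  0.2535  0.0844] r [  0.21  -0.24 -15.1 ] rows 11
top [206.1 244.2] [22.7 15.1] 9.5 [0.475 0.33 ]
top [371.4 185.6] [14.6 19. ] 84.3 [ 0.635 -0.152]
top [395.4 183.6] [14.6 18.8] 84.8 [ 0.64  -0.223]
```

```bash
python3 steer.py '0.85 -0.04 0.02 0 0 0 -5; 0.85 -0.33 0.19 0.02 0 0 -15; 0.85 -0.33 0.19 0.02 0 0 -15; 0.85 -0.33 0.19 0.02 0 0 -15; 0.85 -0.33 0.19 0.02 0 0 -15; 0.85 -0.33 0.19 0.02 0 0 -15; 0.85 -0.33 0.19 0.02 0 0 -15; 0.85 -0.33 0.19 0.02 0 0 -15'; python3 -c "
from h import *
go(.637,-.1535,.09,93.2)"
```

```text
t: 28.3
tool_pos: [0.5946, -0.0431, 0.1609]
eef_rot: [180.0, 0.0, 93.0]
wrist_force: [0.0, -0.9, 0.3]
opening: 0.848
gripper_force: 0.0
d [-0.1125  0.0364  0.071 ] r [ 0.02  0.03 -0.16] rows 3
```

```bash
python3 steer.py '0.85 -0.05 0.015 0.01 0 0 0; 0.85 -0.1 0.036 0.05 0 0 0; 0.85 -0.11 0.036 0.07 0 0 0; 0.85 -0.11 0.036 0.07 0 0 0;0.85 -0.11 0.036 0.07 0 0 0'; python3 -c "
from h import *
go(.637,-.1535,.0045,93.2)"
```

```text
t: 28.8
tool_pos: [0.6359, -0.148, 0.0904]
eef_rot: [-179.9, 0.0, 93.1]
wrist_force: [0.5, 0.3, 0.8]
opening: 0.85
gripper_force: 0.0
d [-0.0056  0.0009  0.0859] r [-0.08  0.   -0.12] rows 2
```

```bash
python3 steer.py '0.85 -0.004 0.001 0.05 0 0 0; 0.85 -0.004 0.001 0.086 0 0 0; 0.85 -0.004 0.001 0.086 0 0 0; 0.4 -0.004 0.001 0.086 0 0 0; 0.4 -0.004 0.001 0.086 0 0 0; 0.4 -0.004 0.001 0.086 0 0 0; 0.4 -0.004 0.001 0.086 0 0 0; 0.4 -0.004 0.001 0.086 0 0 0' 20; python3 steer.py '0.4 0 0 -0.04 0 0 0; 0.4 0 0 -0.09 0 0 0; 0.4 0 0 -0.14 0 0 0;0.4 0 0 -0.14 0 0 0'; python3 -c "
from h import *
go(.4762,.32,.15,78.3)"
```

```text
t: 29.6
tool_pos: [0.6379, -0.1513, 0.0057]
eef_rot: [179.9, -0.0, 93.2]
wrist_force: [-1.2, 1.3, 4.4]
opening: 0.524
gripper_force: 20.0
t: 30.0
tool_pos: [0.6405, -0.1532, 0.1522]
eef_rot: [179.4, 0.1, 93.1]
wrist_force: [0.2, -1.0, 0.2]
opening: 0.528
gripper_force: 20.0
d [ 4.815e-01 -1.383e-01 -2.000e-04] r [ 0.58  0.05 14.82] rows 11
```

```bash
python3 steer.py '0.4 0.04 -0.01 0 0 0 5; 0.4 0.36 -0.1 0 0 0 15; 0.4 0.36 -0.1 0 0 0 15; 0.4 0.36 -0.1 0 0 0 15; 0.4 0.36 -0.1 0 0 0 15; 0.4 0.36 -0.1 0 0 0 15; 0.4 0.36 -0.1 0 0 0 15;0.4 0.36 -0.1 0 0 0 15'; python3 -c "
from red import *
go(.4762,.32,.13,78.3)"
```

```text
t: 30.8
tool_pos: [0.516, 0.2066, 0.1445]
eef_rot: [-179.9, -0.1, 78.4]
wrist_force: [1.2, 0.1, -0.5]
opening: 0.526
gripper_force: 20.0
d [ 0.1031 -0.0618  0.0147] r [-0.06 -0.05  0.07] rows 3
```

```bash
python3 steer.py '0.4 0.04 -0.02 0.01 0 0 0; 0.4 0.08 -0.05 0.015 0 0 0; 0.4 0.1 -0.062 0.015 0 0 0; 0.4 0.1 -0.062 0.015 0 0 0;0.4 0.1 -0.062 0.015 0 0 0; 0.4 0.1 -0.062 0.015 0 0 0'; python3 -c "
from red import *
go(.4765,.322,.0815,78.3);reds()"
```

```text
t: 31.4
tool_pos: [0.4784, 0.3115, 0.13]
eef_rot: [180.0, 0.0, 78.0]
wrist_force: [0.2, 0.8, -0.3]
opening: 0.524
gripper_force: 20.0
d [ 0.0099 -0.004   0.0485] r [ 0.01  0.01 -0.27] rows 1
top [395.4 183.6] [14.5 18.7] 84.8 [ 0.64  -0.223]
```

```bash
python3 steer.py '0.4 0.01 -0.004 0.02 0 0 0; 0.4 0.01 -0.004 0.04 0 0 0; 0.4 0.01 -0.004 0.0485 0 0 0; 0.4 0.01 -0.004 0.0485 0 0 0; 0.4 0.01 -0.004 0.0485 0 0 0; 0.7 0.01 -0.004 0.0485 0 0 0; 0.7 0.01 -0.004 0.0485 0 0 0; 0.7 0.01 -0.004 0.0485 0 0 0'; python3 steer.py '0.85 0 0 -0.05 0 0 0; 0.85 0 0 -0.1 0 0 0; 0.85 0 0 -0.12 0 0 0'; python3 -c "
from red import *
go(.6412,-.2245,.1,93.2);reds()"
```

```text
t: 32.25
tool_pos: [0.4761, 0.3238, 0.0818]
eef_rot: [180.0, -0.0, 78.1]
wrist_force: [-0.5, 0.2, 0.1]
opening: 0.675
gripper_force: 0.0
t: 32.55
tool_pos: [0.4776, 0.324, 0.2059]
eef_rot: [179.8, -0.2, 78.1]
wrist_force: [0.5, -0.4, 0.0]
opening: 0.829
gripper_force: 0.0
d [-0.5034  0.2729  0.1046] r [  0.2   -0.22 -15.09] rows 12
top [204.8 244.3] [25.7 15.5] 7.1 [0.475 0.334]
top [395.4 183.7] [14.5 18.6] 84.3 [ 0.64  -0.223]
```

```bash
python3 steer.py '0.85 -0.04 0.02 0 0 0 -5; 0.85 -0.33 0.18 0.04 0 0 -15; 0.85 -0.33 0.18 0.04 0 0 -15; 0.85 -0.33 0.18 0.04 0 0 -15; 0.85 -0.33 0.18 0.04 0 0 -15; 0.85 -0.33 0.18 0.04 0 0 -15; 0.85 -0.33 0.18 0.04 0 0 -15; 0.85 -0.33 0.18 0.04 0 0 -15'; python3 -c "
from red import *
go(.6412,-.2245,.09,93.2); reds()"
```

```text
t: 33.4
tool_pos: [0.5843, -0.0401, 0.1611]
eef_rot: [180.0, 0.0, 93.0]
wrist_force: [-0.7, 0.0, 0.4]
opening: 0.846
gripper_force: 0.0
d [-0.1871  0.0472  0.0712] r [ 0.    0.04 -0.21] rows 5
top [203.1 244.1] [21.8 15.9] 11.3 [0.476 0.339]
top [395.4 183.6] [14.6 18.7] 84.8 [ 0.64  -0.223]
```

```bash
python3 steer.py '0.85 -0.05 0.015 0.01 0 0 0; 0.85 -0.1 0.03 0.03 0 0 0; 0.85 -0.15 0.04 0.05 0 0 0; 0.85 -0.187 0.047 0.07 0 0 0;0.85 -0.187 0.047 0.07 0 0 0;0.85 -0.187 0.047 0.07 0 0 0;0.85 -0.187 0.047 0.07 0 0 0'; python3 -c "
from h import *
go(.6412,-.2245,.0045,93.2); print(onz('top',(203.1,244.1),.093))"
```

```text
t: 34.15
tool_pos: [0.642, -0.2189, 0.0916]
eef_rot: [180.0, -0.0, 93.2]
wrist_force: [0.5, 0.1, 0.4]
opening: 0.849
gripper_force: 0.0
d [-0.0056 -0.0011  0.0871] r [ 0.02 -0.04  0.03] rows 2
[[0.4739385  0.31290108 0.093     ]]
```

```bash
python3 steer.py '0.85 -0.005 -0.001 0.05 0 0 0; 0.85 -0.005 -0.001 0.087 0 0 0; 0.85 -0.005 -0.001 0.087 0 0 0; 0.4 -0.005 -0.001 0.087 0 0 0; 0.4 -0.005 -0.001 0.087 0 0 0; 0.4 -0.005 -0.001 0.087 0 0 0; 0.4 -0.005 -0.001 0.087 0 0 0; 0.4 -0.005 -0.001 0.087 0 0 0' 20; python3 steer.py '0.4 0 0 -0.04 0 0 0; 0.4 0 0 -0.09 0 0 0; 0.4 0 0 -0.14 0 0 0;0.4 0 0 -0.165 0 0 0;0.4 0 0 -0.165 0 0 0'; python3 -c "
from h import *
go(.4762,.32,.17,78.3)"
```

```text
t: 34.95
tool_pos: [0.6411, -0.225, 0.0049]
eef_rot: [180.0, -0.0, 93.2]
wrist_force: [0.0, 1.4, 3.3]
opening: 0.528
gripper_force: 20.0
t: 35.45
tool_pos: [0.6423, -0.2266, 0.174]
eef_rot: [179.6, 0.1, 93.1]
wrist_force: [-0.1, 0.7, -0.3]
opening: 0.526
gripper_force: 20.0
d [ 0.5549 -0.136   0.0021] r [ 0.37  0.06 14.84] rows 12
```

```bash
python3 steer.py '0.4 0.04 -0.01 0 0 0 5; 0.4 0.37 -0.09 0 0 0 15; 0.4 0.37 -0.09 0 0 0 15; 0.4 0.37 -0.09 0 0 0 15; 0.4 0.37 -0.09 0 0 0 15; 0.4 0.37 -0.09 0 0 0 15; 0.4 0.37 -0.09 0 0 0 15;0.4 0.37 -0.09 0 0 0 15'; python3 -c "
from red import *
go(.4762,.32,.155,78.3)"
```

```text
t: 36.25
tool_pos: [0.5288, 0.1423, 0.1685]
eef_rot: [-179.9, -0.0, 78.3]
wrist_force: [0.8, -0.2, -0.3]
opening: 0.528
gripper_force: 20.0
d [ 0.1633 -0.0875  0.0137] r [-0.09 -0.01 -0.01] rows 4
```

```bash
python3 steer.py '0.4 0.04 -0.02 0.005 0 0 0; 0.4 0.08 -0.04 0.013 0 0 0; 0.4 0.12 -0.065 0.013 0 0 0; 0.4 0.16 -0.087 0.013 0 0 0;0.4 0.163 -0.087 0.013 0 0 0; 0.4 0.163 -0.087 0.013 0 0 0;0.4 0.163 -0.087 0.013 0 0 0'; python3 -c "
from red import *
go(.4765,.322,.1015,78.3)"
```

```text
t: 36.95
tool_pos: [0.4792, 0.315, 0.1561]
eef_rot: [-180.0, 0.1, 78.1]
wrist_force: [0.6, -0.7, 0.3]
opening: 0.524
gripper_force: 20.0
d [ 0.0064 -0.0041  0.0545] r [-0.    0.05 -0.24] rows 2
```

```bash
python3 steer.py '0.4 0.006 -0.004 0.025 0 0 0; 0.4 0.006 -0.004 0.045 0 0 0; 0.4 0.006 -0.004 0.055 0 0 0; 0.4 0.006 -0.004 0.055 0 0 0; 0.4 0.006 -0.004 0.055 0 0 0; 0.7 0.006 -0.004 0.055 0 0 0; 0.7 0.006 -0.004 0.055 0 0 0; 0.7 0.006 -0.004 0.055 0 0 0'; python3 steer.py '0.85 0 0 -0.05 0 0 0; 0.85 0 0 -0.1 0 0 0; 0.85 0 0 -0.15 0 0 0;0.85 0 0 -0.2 0 0 0'; python3 -c "
from red import *
go(.53,.2,.3,93.3)"
```

```text
t: 37.75
tool_pos: [0.4764, 0.3233, 0.1019]
eef_rot: [180.0, -0.0, 78.2]
wrist_force: [0.2, 0.3, 0.3]
opening: 0.672
gripper_force: 0.0
t: 38.15
tool_pos: [0.476, 0.3228, 0.3038]
eef_rot: [-180.0, -0.0, 78.1]
wrist_force: [1.1, 0.4, 0.4]
opening: 0.844
gripper_force: 0.0
d [-0.1091  0.0781  0.0037] r [ 1.000e-02 -4.000e-02 -1.516e+01] rows 3
```

```bash
python3 steer.py '0.4 -0.04 0.03 0 0 0 -8; 0.4 -0.08 0.06 0 0 0 -15; 0.4 -0.109 0.078 0 0 0 -15; 0.4 -0.109 0.078 0 0 0 -15; 0.4 -0.109 0.078 0 0 0 -15'
python3 - <<'E'
from h import *
import pickle
o=robot.get_obs(); save('wrist','w7.png'); pickle.dump(o,open('w7.pkl','wb'))
E
python3 steer.py '0.4 0 0.05 0 0 0 0; 0.4 0 0.09 0 0 0 0; 0.4 0 0.09 0 0 0 0; 0.4 0 0.09 0 0 0 0;0.4 0 0.09 0 0 0 0'
python3 - <<'E'
from h import *
import pickle
o=robot.get_obs(); save('wrist','w8.png'); pickle.dump(o,open('w8.pkl','wb'))
a,b=[cv2.imread(f'pics/{f}.png')[:225,120:520] for f in ('w7','w8')]
cv2.imwrite('pics/c78.png',cv2.resize(np.hstack([a,b]),None,fx=1,fy=1)); 
a=cv2.resize(cv2.imread('pics/w7.png')[0:220,230:500],None,fx=2.9,fy=2.7,interpolation=cv2.INTER_CUBIC); cv2.imwrite('pics/c7.png',a)
C={}
for f in ['w7','w8']:
    im=cv2.imread(f'pics/{f}.png')[:225]; oo=pickle.load(open(f+'.pkl','rb'))
    h=cv2.cvtColor(im,cv2.COLOR_BGR2HSV)
    red=((h[...,0]>172)|(h[...,0]<4))&(h[...,1]>150)
    wood=(h[...,0]>15)&(h[...,0]<32)&(h[...,2]>150)
    for nm,m,z in (('red',red&(h[...,2]>150),.115),('wood',wood,.01)):
        m=cv2.morphologyEx(m.astype(np.uint8),cv2.MORPH_OPEN,np.ones((3,3)))
        for c in cv2.findContours(m,cv2.RETR_EXTERNAL,cv2.CHAIN_APPROX_NONE)[0]:
            if cv2.contourArea(c)<300: continue
            r=cv2.minAreaRect(c); b=onz('wrist',cv2.boxPoints(r),z,oo)[:,:2]
            C.setdefault(nm,[]).append((r[0],oo))
            print(f,nm,np.round(r[0],1),np.round(r[1],1),round(r[2],1),b.mean(0).round(4),np.linalg.norm(b-np.roll(b,-1,0),axis=1).round(3),np.degrees(np.arctan2(*(np.roll(b,-1,0)-b)[:,::-1].T)).round(1))
E
```

```text
t: 38.65
tool_pos: [0.5303, 0.1999, 0.3017]
eef_rot: [180.0, -0.1, 93.0]
wrist_force: [-0.5, 1.4, -0.8]
opening: 0.48
gripper_force: 0.0
t: 39.2
tool_pos: [0.6193, 0.2068, 0.3017]
eef_rot: [-180.0, -0.0, 93.3]
wrist_force: [-0.6, 0.7, 0.4]
opening: 0.402
gripper_force: 0.0
w7 red [286.6  74.3] [39.6 47.2] 13.2 [0.4772 0.3234] [0.051 0.044 0.051 0.045] [  76.5   -9.7 -101.9  170. ]
w7 wood [460.  213.5] [15. 24.] 90.0 [0.7531 0.1417] [0.04  0.026 0.041 0.026] [   2.9  -79.8 -177.2   98.9]
w7 wood [ 40.4 215.1] [81.4 18.4] 1.8 [0.0388 0.101 ] [0.035 0.151 0.034 0.154] [  74.4    1.3 -101.3 -178.4]
w7 wood [397.9 110.7] [36.9 48.4] 4.1 [0.6318 0.2976] [0.07  0.055 0.071 0.057] [ 91.   -0.5 -87.4 179.2]
w7 wood [294.5  87.4] [ 90.1 105.7] 14.9 [0.4741 0.3209] [0.15  0.129 0.152 0.138] [  74.1  -11.  -102.2  168.1]
w8 red [209.5  76.2] [39.1 48. ] 10.6 [0.4775 0.3238] [0.053 0.044 0.053 0.045] [  76.2   -7.6 -102.2  172.3]
w8 wood [406.5 215.5] [17. 25.] 90.0 [0.7533 0.141 ] [0.041 0.029 0.042 0.029] [   3.2  -82.3 -176.9   96.5]
w8 wood [339.7 111.9] [37.1 47.5] 2.4 [0.6323 0.2978] [0.069 0.055 0.069 0.057] [  90.4    1.   -87.9 -179.1]
w8 wood [235.3  88.8] [ 89.3 106.7] 12.7 [0.4736 0.321 ] [0.155 0.128 0.155 0.138] [  74.2   -9.3 -102.1  170.3]
```

View pics/c7.png

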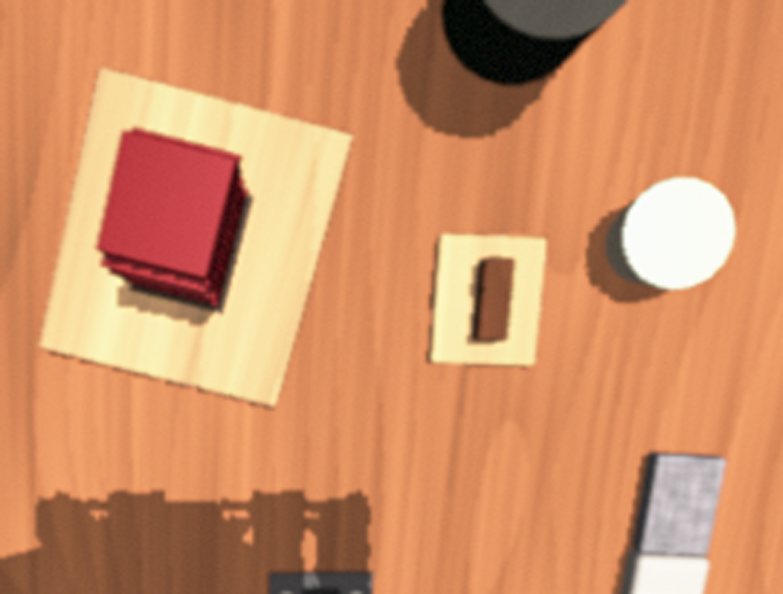

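View pics/c78.png

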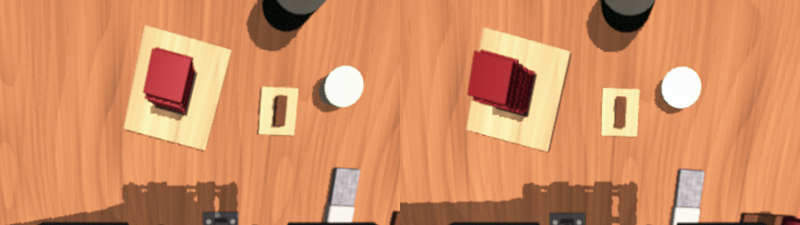

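The views show a neat five-cake pile, top centre at w7 (287,74), and the cover at w7 (398,111). The bottle's near foot edge is at w8 (348,31), so I need to check the clearance for gripping the cover.

Run:
```python
from h import *
import pickle
o7,o8=[pickle.load(open(f+'.pkl','rb')) for f in ('w7','w8')]
print('top',t2('wrist',(286.6,74.3),'wrist',(209.5,76.2),o7,o8))
print('bottle near edge',onz('wrist',[(348,31)],0,o8),onz('wrist',[(230+510/2.9,83/2.7)],0,o7))
rb=[]
for f,o,(u,v) in (('w7',o7,(398,111)),('w8',o8,(340,112))):
    im=cv2.imread(f'pics/{f}.png'); h=cv2.cvtColor(im,cv2.COLOR_BGR2HSV)
    m=np.zeros(h.shape[:2],np.uint8); m[v-20:v+20,u-14:u+15]=(h[v-20:v+20,u-14:u+15,2]<140)
    c=max(cv2.findContours(m,cv2.RETR_EXTERNAL,cv2.CHAIN_APPROX_NONE)[0],key=cv2.contourArea); r=cv2.minAreaRect(c); print(r); rb.append(r[0])
    b=onz('wrist',cv2.boxPoints(r),.028,o)[:,:2];print(b.mean(0),np.linalg.norm(b-np.roll(b,-1,0),axis=1).round(3))
print('rib',t2('wrist',rb[0],'wrist',rb[1],o7,o8))
go(.632,.298,.10,90)
```

```text
top (array([0.47692942, 0.32427783, 0.11305864]), [0.0002, 0.0002])
bottle near edge [[0.63742309 0.41393646 0.        ]] [[0.63409292 0.41248079 0.        ]]
((398.3846435546875, 111.07691955566406), (11.31588363647461, 30.286630630493164), 3.1798300743103027)
[0.62832291 0.29626063] [0.042 0.016 0.042 0.017]
((335.4844055175781, 113.40250396728516), (28.28030014038086, 6.912084579467773), 80.90972137451172)
[0.62565507 0.29482633] [0.01 0.04 0.01 0.04]
rib (array([0.62524529, 0.29495061, 0.04126243]), [0.0006, 0.0006])
d [0.0898 0.018  0.2023] r [ 0.03 -0.09  3.28] rows 5
```

Pile top measures (0.477,0.324,0.113), as it should. The bottle's near edge is at y=0.413, so I'll hold the rib 6 mm toward −y for clearance.

```bash
python3 steer.py '0.4 0.03 0.017 0.03 0 0 3; 0.4 0.06 0.017 0.07 0 0 3; 0.4 0.084 0.017 0.12 0 0 3; 0.4 0.084 0.017 0.16 0 0 3;0.4 0.084 0.017 0.2 0 0 3;0.4 0.084 0.017 0.22 0 0 3;0.4 0.084 0.017 0.22 0 0 3;0.4 0.084 0.017 0.22 0 0 3'; python3 -c "
from h import *
go(.6315,.292,.013,90.3)"
```

```text
t: 40.05
tool_pos: [0.6321, 0.2917, 0.0834]
eef_rot: [179.9, -0.1, 90.3]
wrist_force: [0.8, -0.9, 0.8]
opening: 0.403
gripper_force: 0.0
d [ 0.0002 -0.0007  0.0704] r [ 0.08 -0.09 -0.05] rows 2
```

```bash
python3 steer.py '0.4 0 0 0.04 0 0 0; 0.4 0 0 0.065 0 0 0; 0.4 0 0 0.07 0 0 0; 0.05 0 0 0.07 0 0 0; 0.05 0 0 0.07 0 0 0; 0.05 0 0 0.07 0 0 0; 0.05 0 0 0.07 0 0 0;0.05 0 0 0.07 0 0 0' 25; python3 steer.py '0.05 0 0 -0.04 0 0 0; 0.05 0 0 -0.09 0 0 0; 0.05 0 0 -0.14 0 0 0;0.05 0 0 -0.165 0 0 0;0.05 0 0 -0.165 0 0 0;0.05 0 0 -0.165 0 0 0'; python3 -c "
from h import *
go(.478,.316,.18,78.3)"
```

```text
t: 40.85
tool_pos: [0.6333, 0.2907, 0.0134]
eef_rot: [179.9, -0.1, 90.2]
wrist_force: [-1.7, 0.2, 8.6]
opening: 0.178
gripper_force: 24.9
t: 41.45
tool_pos: [0.6325, 0.2903, 0.177]
eef_rot: [180.0, -0.1, 90.2]
wrist_force: [-1.4, -0.0, -0.7]
opening: 0.187
gripper_force: 24.9
d [ 0.0261 -0.1545 -0.0031] r [ 0.04 -0.06 11.85] rows 4
```

```bash
python3 steer.py '0.05 0.01 -0.04 -0.003 0 0 4; 0.05 0.015 -0.08 -0.003 0 0 8; 0.05 0.024 -0.12 -0.003 0 0 12; 0.05 0.024 -0.157 -0.003 0 0 12;0.05 0.024 -0.157 -0.003 0 0 12;0.05 0.024 -0.157 -0.003 0 0 12;0.05 0.024 -0.157 -0.003 0 0 12'; python3 -c "
from h import *
go(.475,.3145,.1295,78.3)"
```

```text
t: 42.15
tool_pos: [0.476, 0.3133, 0.1792]
eef_rot: [180.0, 0.0, 78.1]
wrist_force: [0.7, -0.4, 0.3]
opening: 0.183
gripper_force: 24.9
d [ 0.001  -0.0012  0.0497] r [ 0.03  0.03 -0.2 ] rows 1
```

```bash
python3 steer.py '0.05 0.001 -0.001 0.02 0 0 0; 0.05 0.001 -0.001 0.035 0 0 0; 0.05 0.001 -0.001 0.045 0 0 0; 0.05 0.001 -0.001 0.05 0 0 0;0.05 0.001 -0.001 0.05 0 0 0'; python3 -c "
from h import *
o=robot.get_obs();print(o['wrist_force'],o['opening'])"; python3 steer.py '0.3 0 0 0 0 0 0;0.4 0 0 0 0 0 0;0.4 0 0 0 0 0 0;0.4 0 0 0 0 0 0;0.4 0 0 -0.03 0 0 0;0.4 0 0 -0.07 0 0 0;0.4 0 0 -0.12 0 0 0;0.4 0 0 -0.17 0 0 0'; python3 -c "
from h import *
go(.53,.2,.3,93.3)"
```

```text
t: 42.65
tool_pos: [0.4751, 0.3144, 0.1292]
eef_rot: [180.0, 0.0, 78.1]
wrist_force: [-0.3, 0.5, -0.5]
opening: 0.179
gripper_force: 25.0
[-0.29818902  0.46251534 -0.45078493] 0.17883922424078194
t: 43.45
tool_pos: [0.4742, 0.3147, 0.3012]
eef_rot: [-180.0, 0.0, 78.1]
wrist_force: [1.3, 1.0, 0.5]
opening: 0.399
gripper_force: 0.0
d [-0.1007  0.0782  0.0013] r [-2.000e-02  1.000e-02 -1.516e+01] rows 3
```

```bash
python3 steer.py '0.4 -0.04 0.03 0 0 0 -8; 0.4 -0.08 0.06 0 0 0 -15; 0.4 -0.1 0.078 0 0 0 -15; 0.4 -0.1 0.078 0 0 0 -15; 0.4 -0.1 0.078 0 0 0 -15'
python3 - <<'E'
from h import *
o=robot.get_obs(); w=save('wrist','w9.png'); s=save('scene','s9.png'); 
a=cv2.resize(w[0:210,190:410],None,fx=1.9,fy=1.9); b=cv2.resize(s[60:270,210:420],None,fx=1.9,fy=1.9)
cv2.imwrite('pics/c9.png',np.hstack([a,b])[:,:,::-1])
h=cv2.cvtColor(w[:225],cv2.COLOR_RGB2HSV)
m=((h[...,0]>15)&(h[...,0]<32)&(h[...,2]>150)).astype(np.uint8); m=cv2.morphologyEx(m,cv2.MORPH_OPEN,np.ones((3,3)))
for c in cv2.findContours(m,cv2.RETR_LIST,cv2.CHAIN_APPROX_NONE)[0]:
    if cv2.contourArea(c)<300: continue
    r=cv2.minAreaRect(c); b=onz('wrist',cv2.boxPoints(r),.125,o)[:,:2]
    print(np.round(r[0],1),np.round(r[1],1),b.mean(0).round(4),np.linalg.norm(b-np.roll(b,-1,0),axis=1).round(3),np.degrees(np.arctan2(*(np.roll(b,-1,0)-b)[:,::-1].T)).round(1))
E
```

```text
t: 43.95
tool_pos: [0.5305, 0.2007, 0.2996]
eef_rot: [180.0, -0.0, 93.1]
wrist_force: [-0.1, 0.4, -1.0]
opening: 0.401
gripper_force: 0.0
[461.  213.5] [15. 24.] [0.6959 0.1747] [0.03  0.019 0.03  0.019] [   2.9  -79.8 -177.2   99. ]
[ 39.8 215.8] [80.7 17.2] [0.1643 0.1433] [0.025 0.11  0.024 0.112] [  73.    -0.  -102.7 -179.8]
[299.3 102. ] [38.6 71.2] [0.4935 0.2935] [0.078 0.041 0.079 0.042] [  42.2  -43.8 -136.7  134. ]
[282.8  74.1] [18.5 50.8] [0.4749 0.3221] [0.053 0.02  0.053 0.02 ] [  77.5   -9.  -101.7  170.7]
[294.3  87.7] [ 90.5 106.2] [0.4876 0.3072] [0.112 0.096 0.113 0.103] [  74.1  -11.1 -102.2  168.1]
```

View pics/c9.png

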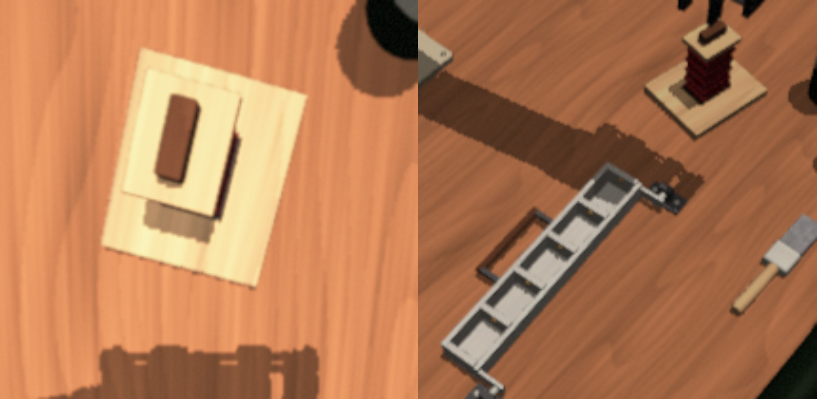

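The cover sits square on the pile: crop corners (150,70), (240,98), (212,216), (122,192), centre within a few mm of the mark. In the scene view the mould lies face up and empty, and the gripper is well clear.

```bash
python3 -c "
from h import *
print(robot.close_job())"
```

```text
the job is handed in; nothing more can be done
None
```

The job is handed in: all five cakes were knocked out and stacked square on the dark rectangle with the cover on top, and the mould lies empty and face up; I saw no bystander disturbed, and no verdict came back.

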